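Clamp the plaster mould under the bench screw

ROBOT

A 6-joint arm with a two-finger parallel gripper is mounted at the origin on the work surface. World frame = base frame: x ahead of the robot, y to its left, z up, the work surface at z = 0. Lengths are in m, angles in rad, forces in N, time in s.
With the tool pointing down it reaches from about 0.225 to 0.725 m from the base axis. Payload 3.1 kg.
Tool frame: the origin (TCP) lies midway between the tips of the shut fingers; the grasp point (between the pads) lies 19 mm behind it; z points along the fingers, y is the direction in which the jaws open and shut (so a half turn about z gives the same grasp; the last joint's range is limited). The gripper opens to 85 mm and grips with 20 to 120 N. Pads are 22 mm wide; open, the fingers measure 114 mm over their backs; the gripper's body (76 mm by 85 mm) begins 54 mm behind the grasp point. The pads swing forward as they close: fully open they stand 13 mm farther back than shut.
Start: joints at [-1.393, 0.048, 0.099, 1.622, 0, 1.443], TCP at [0.158, -0.501, 0.231] pointing down, gripper open.
Joint ranges: [-2.91, 2.91], [-0.99, 1.94], [-1.21, 1.42], [-2.12, 2.29], [-1.49, 1.47], [-3.14, 3.14]. Speed limits (rad/s): [2.79, 2.79, 3.14, 3.14, 3.14, 3.14].

INTERFACE

Orientations are given as a rotation vector (axis times angle).
In Python, from plant import bot gives the robot as it stands.
- The arm moves only by the tool apply_moves, never from a script. Its argument "increments" is one flat list of numbers, 5 for each row, row after row: the shift along the tool's x, y, z in mm, then the turn about the tool's z in rad, then the gripper command: -1 is shut, 1 is fully open, values between are in proportion. A call has 1 to 20 rows; each row is the pose to reach, as a shift and turn from the pose measured when the call began, along the tool's axes at that moment; what a row does not reach only later rows make up. A row lasts 1/10 s, in which the tool goes at most 50 mm and 8.59 degrees, less where a joint would pass 70% of its speed; a pose out of reach is approached as far as the arm can. A call with a gripper value outside its range is refused whole. The fingers move at their own pace and stop on an object; the grip force is fixed at half the most. Time passes only in rows, so rows that repeat a pose let the fingers close. It gives the time, the measured TCP pose, the force and the opening at its end, in the units of the state.
- bot.state(): the state, without advancing time (a new reading comes with each control period).
- bot.snapshot(name): name is "side" or "top"; returns a dict with "img" (420x560x3 uint8, red, green, blue), "camera_matrix" (3x3 intrinsics, pixels), "distortion" ([k1, k2, p1, p2, k3] as OpenCV has them; the pictures are not rectified), "camera_from_world" (4x4, takes a point from world to camera coordinates). Camera axes: x right, y down, z forward; pixel columns grow to the right and rows downward; lengths in m; the calibration is good to about 2 mm. A picture is of the moment at which its call begins. There is no depth.
- bot.finish_job(): hands the job in, once; it reports no verdict.
Trained networks look in a picture, given as the dict that the camera call returned (one of the last four; its "shot" number tells which), for a name from the list of things; names that differ only in an ending like _2 or _b are one class to them, and where a whole thing is asked for, a point or a joint stands for the part that bears it (a point fixed in the world has none). Each returns a list of dicts, best first, with "conf" (0 to 1); they miss things now and then, are a little off and sometimes report something else, mostly with a low value. They report only what shows in the picture. A call takes as long as a camera call. They do not tell look-alikes from the thing itself.
- bot.silhouettes(thing, picture): "region" (420x560 bool, what is visible of it) and "xy" ([column, row] as shares, 0 to 1, of the picture: columns of its width, rows of its height, amid what is visible of it).
- bot.landmark_of(thing, picture): "xy" ([column, row] as shares, 0 to 1, of the picture: columns of its width, rows of its height: a listed point, or the origin of a listed thing).
The state is a dict: "time": time; "qpos": joint angles; "qvel": joint speeds; "joint_efforts": joint torques, N m; "eef_pos": TCP position; "eef_rot": TCP orientation; "contact_force": force on the tool from outside, world axes, zero at the start; "ft_torque": the same for the moment, N m; "opening": finger opening in m.
Only numpy, scipy, OpenCV 4.12 (cv2) and the standard library are available. Lean on these libraries where they do the work, as an engineer would, in place of code of your own. Each camera call takes 0.05 s, during which the arm holds its last target.

TASK

Slide the carrying board with the closed plaster mould squarely into the bench clamp, until the board's end meets the clamp's back stop and the mould is centred under the screw. Then wind the crank clockwise until the pad meets the mould and snug it: the crank must be clearly stiffer than when it ran free, but do not force it or the plaster cracks. Let go with the mould held firmly, and leave the clay bowls where they stand.

Things in the scene. Friction and masses are not known exactly. Their poses are not given: they have to be found in the camera images.
- clamp: Grey steel C-frame screw clamp bolted to the bench. Origin: on the vertical screw axis at bench height; x points from the screw to the column, y across, z up. Column (44 mm wide, from x = 62 to 102 mm) and arm reach z = 160 mm; the throat opens to -x. The screw locks by its own friction when let go. The mould's plaster cracks at 190 N of pad force; 85 N is snug, 45 to 130 N will do.
- back_stop (a point): Middle of the upper edge of the clamp's back stop: a flat upright face, 104 mm wide along the clamp's y and 30 mm high, at x = +50 mm of the clamp's frame.
- boss (a point): Top centre of the boss (radius 24 mm, z = 128 to 162 mm) at the arm's end, through which the screw runs. Below it a rubber-faced pad of radius 20 mm hangs on the screw, at the start 5 to 30 mm above the mould's top (not measured). Clockwise from above lowers screw, pad and crank together, 24 mm a turn; the pad force then grows by some 270 N per rad of crank.
- crank_knob (a point): Top centre of the upright wooden knob (22 mm across, 45 mm tall, spins freely), 50 mm from the screw axis. The steel crank bar lies 1 mm below its foot and nothing else is higher. Start height 235 to 260 mm, sinking as it is wound. The knob takes some 7 to 10 N sideways to turn freely, and 0.076 N more per N of pad force: snug is 6.5 N more than free (4 to 9 will do), 14 N more cracks the mould.
- mould: Loose plywood board 240 x 100 x 12 mm with a closed plaster mould 90 (along x) x 80 x 50 mm (top at z = 62 mm) at one end and a grip block at the other; 0.45 to 0.85 kg. Origin: underside of the board below the mould's centre; x points along the board to the end (at x = +50 mm) that meets the back stop; far end at x = -190 mm. Fully home, its origin lies on the screw axis, x axes parallel.
- board_grip (a point): Centre of the top of the board's wooden grip block, 62 mm above the board's underside, at x = -160 mm of the mould's frame. The block is 50 mm along the board's x, 26 mm wide along its y and stands 50 mm above the board.
- bowl_a: Bystander: dark clay bowl, rim diameter 90 mm, 45 mm tall; origin under its centre.
- bowl_b: Bystander: dark clay bowl, rim diameter 72 mm, 38 mm tall; origin under its centre.
- basin: Bystander: brown clay basin, rim diameter 170 mm, 55 mm tall; origin under its centre.
Things that resemble listed ones, but are neither listed nor needed, are in the scene too. Several things have the shape of the clamp; the one meant has the colours described above.

How it is judged:
By the outcome, as a careful person would: the job done as asked, in the order asked, and still so for the second after the job is handed in, with the robot touching nothing.
It also fails if it takes over 72 s, if anything falls off the work surface, if the arm or the gripper's body presses on something with over 40 N, if the wrist force passes 120 N, or if a joint passes its speed limit or range.

## Working session

There is one attempt and no reset: what is moved stays moved. The work goes in short steps, Python scripts to look and compute and a tool call to move; the robot and the scene stay as the last step left them, time stands still between calls to the robot, and variables do not carry over. Pictures are saved under pics/ and viewed, and the job is handed in when it is done.

Besides the shell and the picture viewer there is one more tool, called after "Request:" by a JSON object that holds its "name" and its "arguments". apply_moves: Moves the arm, as the interface text tells. Its arguments: {"type":"object","properties":{"increments":{"type":"array","items":{"type":"number"}}},"required":["increments"]}

```bash
ls; mkdir -p pics
python3 - <<'E'
from plant import bot
import cv2
s=bot.state()
for k,v in s.items(): print(k,v)
for n in ["top","side"]:
    p=bot.snapshot(n); cv2.imwrite(f"pics/{n}0.png",p["img"][:,:,::-1])
    print(n,p["camera_matrix"],p["distortion"],p["camera_from_world"])
    for t in ["clamp","back_stop","boss","crank_knob","mould","board_grip","bowl_a","bowl_b","basin"]:
        print(t,[( [round(float(a[0])*560,1),round(float(a[1])*420,1)],round(d["conf"],2)) for d in bot.landmark_of(t,p) for a in [d["xy"]]][:4])
E
```

```text
pics
time 0.0
qpos [-1.39278721e+00  4.87564069e-02  9.75611465e-02  1.62202014e+00
  3.17775937e-06  1.44300691e+00]
qvel [0.00013889 0.00291671 0.00046095 0.00124955 0.00112824 0.00025456]
joint_efforts [-9.50926506e-05 -3.38786530e+01  3.20012355e+01  2.02868879e-02
 -2.20834677e-04 -2.73381904e-07]
eef_pos [ 0.15793517 -0.50001837  0.23009585]
eef_rot [-3.10255159e+00 -4.78109465e-01  9.03447353e-05]
contact_force [-0.04643328 -0.01053927  0.09069394]
ft_torque [ 0.03134942  0.06433194 -0.00749153]
opening 0.08534408091879442
top [[428.78873745   0.         279.40451448]
 [  0.         428.78873745 211.99665896]
 [  0.           0.           1.        ]] [-0.02713418  0.          0.          0.          0.        ] [[-0.00485202 -0.99996507  0.0068054   0.11698179]
 [-0.98825766  0.00375565 -0.15275045  0.62095315]
 [ 0.15271955 -0.00746664 -0.98824136  1.04682537]
 [ 0.          0.          0.          1.        ]]
clamp [([291.9, 228.8], 0.73), ([351.4, 302.0], 0.58), ([356.2, 143.9], 0.56)]
back_stop [([272.4, 225.6], 0.97), ([331.3, 305.5], 0.86)]
boss [([370.3, 121.9], 0.96)
[... 497 characters left out ...]
.        ] [[ 0.99967011 -0.02252571 -0.0123393  -0.58294629]
 [-0.02274172 -0.55303198 -0.83284959  0.22280692]
 [ 0.0119365   0.83285546 -0.55336182  0.90573112]
 [ 0.          0.          0.          1.        ]]
clamp []
back_stop [([414.5, 326.7], 0.83), ([177.8, 316.4], 0.77), ([277.3, 256.6], 0.73)]
boss [([438.5, 289.3], 0.93), ([281.1, 220.6], 0.77), ([158.4, 279.1], 0.66)]
crank_knob [([439.8, 215.6], 0.79), ([277.4, 165.0], 0.7), ([160.8, 212.3], 0.68)]
mould [([298.9, 311.2], 0.88)]
board_grip [([300.0, 357.8], 0.93), ([351.0, 260.7], 0.75)]
bowl_a [([349.0, 263.8], 0.9), ([185.9, 246.6], 0.76)]
bowl_b [([349.0, 263.8], 0.9), ([185.9, 246.6], 0.76)]
basin [([241.2, 198.5], 0.73)]
```

View pics/top0.png

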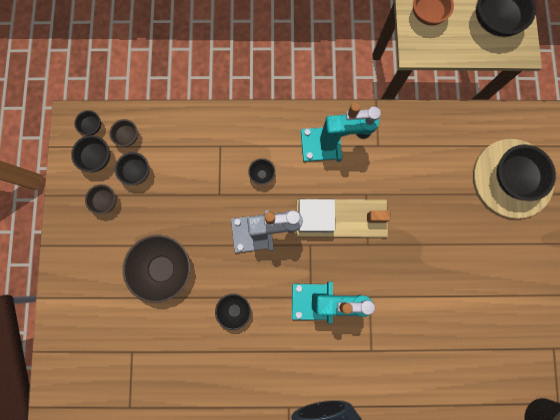

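View pics/side0.png

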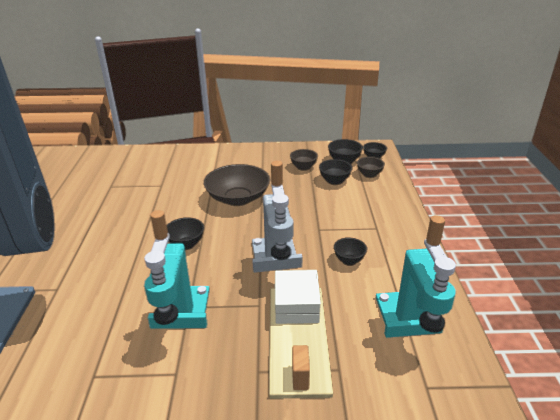

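```bash
cat > h.py <<'E'
import numpy as np, cv2
def ray(p,px):
    K=p["camera_matrix"];d=np.array(p["distortion"],float)
    u=cv2.undistortPoints(np.array([[px]],float),K,d)[0,0]
    T=p["camera_from_world"];R=T[:3,:3];c=-R.T@T[:3,3]
    v=R.T@np.array([u[0],u[1],1]);return c,v/np.linalg.norm(v)
def at_z(p,px,z):
    c,v=ray(p,px);return c+v*(z-c[2])/v[2]
def tri(pa,a,pb,b):
    c1,v1=ray(pa,a);c2,v2=ray(pb,b)
    A=np.stack([v1,-v2],1);t=np.linalg.lstsq(A,c2-c1,rcond=None)[0]
    q1=c1+t[0]*v1;q2=c2+t[1]*v2
    return (q1+q2)/2,np.linalg.norm(q1-q2)
def proj(p,X):
    T=p["camera_from_world"]
    return cv2.projectPoints(np.array(X,float).reshape(-1,3),cv2.Rodrigues(T[:3,:3])[0],T[:3,3],p["camera_matrix"],np.array(p["distortion"],float))[0][:,0]
def near(bot,t,p,px,r=40):
    L=[d for d in bot.landmark_of(t,p)]
    L=[(np.array(d["xy"])*[560,420],d["conf"]) for d in L]
    L=[l for l in L if np.linalg.norm(l[0]-px)<r]
    return min(L,key=lambda l:np.linalg.norm(l[0]-px)) if L else (None,0)
E
python3 - <<'E'
from plant import bot
from h import *
t=bot.snapshot("top");s=bot.snapshot("side")
pts={"back_stop":((272,225),(277,257)),"boss":((293,218),(281,220)),"crank_knob":((270,214),(277,165)),"mould":((314,220),(299,311)),"board_grip":((379,213),(300,350)),"clamp":((292,229),(280,256)),"bowl_b":((263,175),(349,264)),"bowl_a":((233,313),(186,247)),"basin":((163,270),(241,198))}
zs={"back_stop":.03,"boss":.162,"crank_knob":.25,"mould":0,"board_grip":.062,"clamp":0,"bowl_b":0,"bowl_a":0,"basin":0}
for k,(a,b) in pts.items():
    A,ca=near(bot,k,t,a);B,cb=near(bot,k,s,b)
    print(k,A,B,round(ca,2),round(cb,2))
    if A is not None: print("   top@z",at_z(t,A,zs[k]).round(4))
    if B is not None: print("   side@z",at_z(s,B,zs[k]).round(4))
    if A is not None and B is not None: print("   tri",*tri(t,A,s,B))
import cv2
cv2.imwrite("pics/topz.png",cv2.resize(t["img"][160:280,220:420,::-1],None,fx=4,fy=4,interpolation=cv2.INTER_CUBIC))
cv2.imwrite("pics/sidez.png",cv2.resize(s["img"][150:400,220:380,::-1],None,fx=2.4*1,fy=2.4,interpolation=cv2.INTER_CUBIC))
E
```

```text
back_stop [270.704 228.018] [275.576 258.51 ] 0.89 0.9
   top@z [0.5824 0.1368 0.03  ]
   side@z [0.5749 0.1388 0.03  ]
   tri [0.57848623 0.13638899 0.03270943] 0.0072429642501619035
boss [291.872 220.206] [279.608 221.508] 0.75 0.61
   top@z [0.5847 0.0869 0.162 ]
   side@z [0.5841 0.0847 0.162 ]
   tri [0.58449009 0.08680473 0.1606029 ] 0.0008425269312011662
crank_knob [267.288 215.796] [275.128 163.8  ] 0.66 0.65
   top@z [0.5823 0.1409 0.25  ]
   side@z [0.5783 0.1433 0.25  ]
   tri [0.58011836 0.14075765 0.25172252] 0.0037672122534754145
mould [311.696 218.61 ] [300.384 313.194] 0.75 0.74
   top@z [0.6106 0.0282 0.    ]
   side@z [0.6196 0.0126 0.    ]
   tri [ 0.61671808  0.02707681 -0.01580234] 0.007714053756769391
board_grip [381.696 211.68 ] [299.88  357.882] 0.86 0.91
   top@z [ 0.619  -0.1439  0.062 ]
   side@z [ 0.6097 -0.1414  0.062 ]
   tri [ 0.61395715 -0.14333122  0.06549494] 0.00896396579193222
clamp [290.024 228.48 ] None 0.71 0
   top@z [0.5845 0.086  0.    ]
bowl_b [262.08  171.318] [351.008 259.392] 0.57 0.89
   top@z [0.7402 0.1602 0.    ]
   side@z [0.7371 0.166  0.    ]
   tri [0.73734913 0.16001    0.00539924] 0.002876449574269985
bowl_a [234.528 309.582] [187.488 247.8  ] 0.6 0.94
   top@z [0.3749 0.2307 0.    ]
   side@z [0.3784 0.2197 0.    ]
   tri [ 0.3749442   0.23178454 -0.00954905] 0.001426776303323344
basin [160.496 271.404] [243.096 195.888] 0.69 0.73
   top@z [0.4731 0.425  0.    ]
   side@z [0.4936 0.4317 0.    ]
   tri [0.48352472 0.42545413 0.00279722] 0.02107847742396744
```

View pics/topz.png

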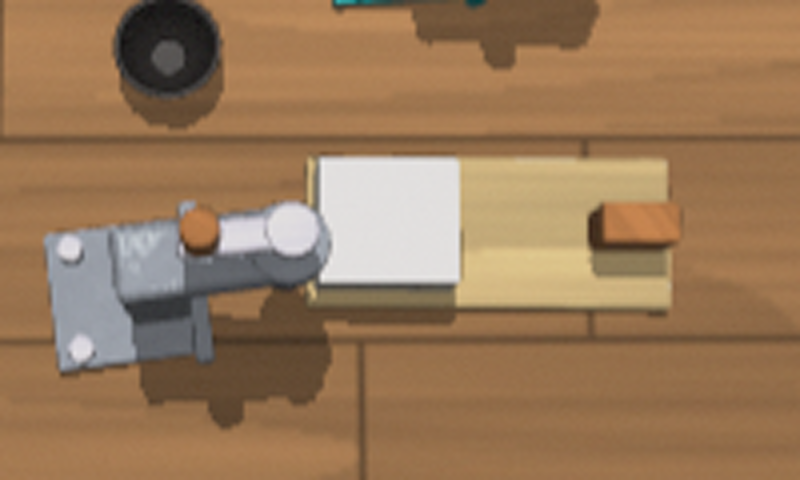

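View pics/sidez.png

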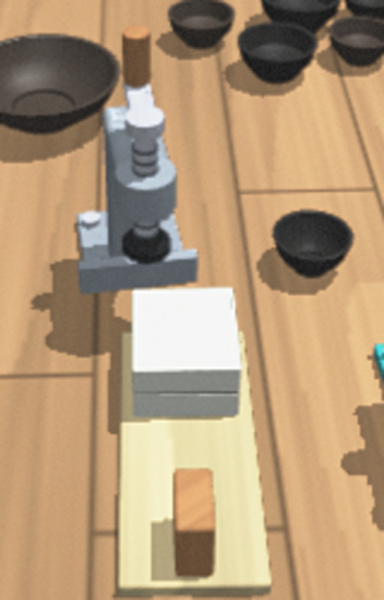

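```bash
cat > model.py <<'E'
import numpy as np
from scipy.optimize import least_squares
from h import *
def T(pose,P):
    x,y,th=pose;P=np.array(P,float).reshape(-1,3);c,s=np.cos(th),np.sin(th)
    return np.stack([x+c*P[:,0]-s*P[:,1],y+s*P[:,0]+c*P[:,1],P[:,2]],1)
def box(x0,x1,y0,y1,z):return [(x0,y0,z),(x1,y0,z),(x1,y1,z),(x0,y1,z)]
BOARD=[box(-.19,.05,-.05,.05,.012),box(-.045,.045,-.04,.04,.062),box(-.185,-.135,-.013,.013,.062)]
CIRC=lambda r,z:[(r*np.cos(a),r*np.sin(a),z) for a in np.linspace(0,6.28,24)]
CLAMP=[[(.05,-.052,.03),(.05,.052,.03)],CIRC(.024,.162),box(.062,.102,-.022,.022,.160)]
def draw(p,pose,polys,color,img,crop,f):
    for q in polys:
        u=(proj(p,T(pose,q))-[crop[0],crop[1]]+.5)*f
        cv2.polylines(img,[np.round(u).astype(np.int32)],True,color,1,cv2.LINE_AA)
def overlay(p,name,crop,f,items):
    x0,y0,x1,y1=crop
    im=cv2.resize(p["img"][y0:y1,x0:x1,::-1],None,fx=f,fy=f,interpolation=cv2.INTER_CUBIC)
    for pose,polys,c in items: draw(p,pose,polys,c,im,crop,f)
    cv2.imwrite(name,im)
E
python3 - <<'E'
from plant import bot
from model import *
t=bot.snapshot("top");s=bot.snapshot("side")
# corner picks from zoomed crops
zt=lambda u,v:np.array([220+u/4-.5+.0,160+v/4-.5]); zs=lambda u,v:np.array([220+u/2.4-.5,150+v/2.4-.5])
B=[((.05,.05,.012),t,zt(309,305)),((.05,-.05,.012),t,zt(308,157)),((-.19,-.05,.012),t,zt(667,158)),((-.19,.05,.012),t,zt(671,306)),
 ((.045,.04,.062),t,zt(320,283)),((.045,-.04,.062),t,zt(319,157)),((-.045,-.04,.062),t,zt(460,158)),((-.045,.04,.062),t,zt(460,284)),
 ((-.19,.05,.012),s,zs(120,583)),((-.19,-.05,.012),s,zs(269,583)),((-.045,.04,.062),s,zs(132,371)),((-.045,-.04,.062),s,zs(239,371)),((.045,-.04,.062),s,zs(232,288)),((.045,.04,.062),s,zs(132,290))]
f=lambda q:np.concatenate([proj(p,T(q,P))[0]-u for P,p,u in B])
r=least_squares(f,[.61,.027,1.57]);print("board",r.x.round(4),np.degrees(r.x[2]).round(2));print(r.fun.reshape(-1,2).round(1).tolist())
C=[((.05,-.052,.03),t,zt(195,203)),((.05,.052,.03),t,zt(212,362)),((.05,.052,.03),s,zs(78,264)),((.05,-.052,.03),s,zs(197,252)),((0,0,.162),t,np.array([291.9,220.2])),((0,0,.162),s,np.array([279.6,221.5]))]
g=lambda q:np.concatenate([proj(p,T(q,P))[0]-u for P,p,u in C])
rc=least_squares(g,[.585,.087,1.69]);print("clamp",rc.x.round(4),np.degrees(rc.x[2]).round(2));print(rc.fun.reshape(-1,2).round(1).tolist())
it=[(r.x,BOARD,(0,0,255)),(rc.x,CLAMP,(0,255,0))]
overlay(t,"pics/topo.png",(220,160,420,280),4,it);overlay(s,"pics/sideo.png",(220,150,380,400),2.4,it)
E
```

```text
board [0.612  0.0207 1.5593] 89.34
[[-0.9, 0.5], [-0.6, -0.1], [-0.0, 0.4], [0.1, 0.9], [-0.7, 0.1], [-0.5, 0.1], [-0.2, 0.2], [0.2, 0.1], [-0.8, 1.9], [1.1, 0.8], [-0.0, -0.1], [1.0, -0.9], [0.2, -0.2], [0.0, -0.3]]
clamp [0.5838 0.0888 1.6874] 96.68
[[-0.5, -0.3], [-0.0, -0.2], [0.0, 1.6], [0.2, 1.6], [-0.9, 0.4], [-0.2, -1.3]]
```

View pics/topo.png

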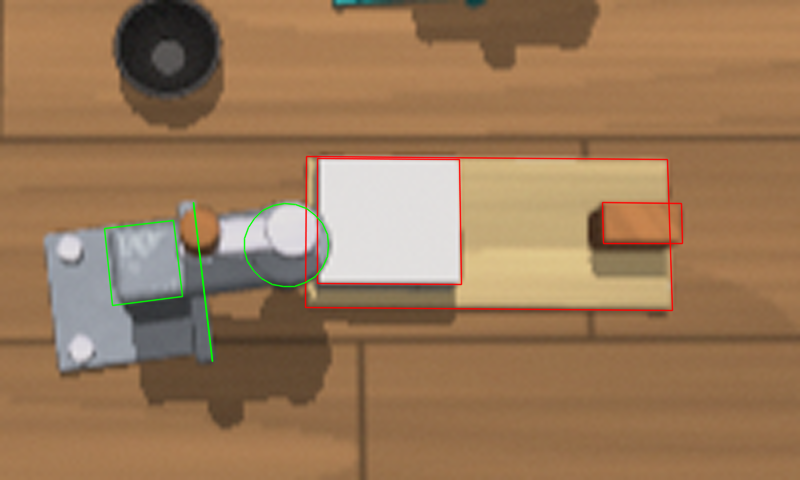

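View pics/sideo.png

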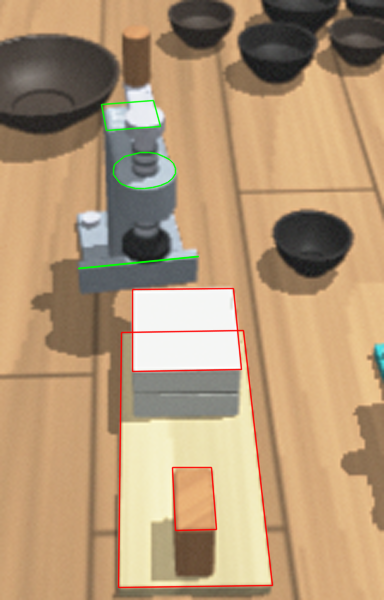

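```bash
cat > tool.py <<'E'
from h import *
from scipy.spatial.transform import Rotation as Rn
def cur(bot):
    s=bot.state();return np.array(s["eef_pos"]),Rn.from_rotvec(s["eef_rot"]).as_matrix(),s
def inc(bot,target,ydir=None):
    """increments mm in tool axes; turn to make tool y parallel to ydir angle (mod pi)"""
    p,R,s=cur(bot);d=R.T@(np.array(target)-p)*1000
    a=0
    if ydir is not None:
        v=R.T@np.array([np.cos(ydir),np.sin(ydir),0]);a=np.arctan2(-v[0],v[1]);a=(a+np.pi/2)%np.pi-np.pi/2
    return d.round(1),round(float(a),4)
E
python3 - <<'E'
from plant import bot
from tool import *
p,R,s=cur(bot);print(R.round(3))
t=bot.snapshot("top")
for px in [(364,304),(370,122)]: print(at_z(t,px,.162))
for px in [(347,308),(355,111)]: print(at_z(t,px,.25))
for px in [(295,320),(305,160)]: print("base",at_z(t,px,.01))
g=np.array([.612,.0207])+ -.16*np.array([np.cos(1.5593),np.sin(1.5593)])
print(g, inc(bot,[*g,.20],1.5593+np.pi/2), inc(bot,[*g,.026],1.5593+np.pi/2))
E
```

```text
[[ 0.954  0.301  0.   ]
 [ 0.301 -0.954 -0.   ]
 [ 0.     0.    -1.   ]]
[ 0.39674961 -0.07127894  0.162     ]
[ 0.81846053 -0.10032693  0.162     ]
[ 0.39435138 -0.0191023   0.25      ]
[ 0.81021821 -0.04851222  0.25      ]
base [0.34885877 0.07565791 0.01      ]
base [0.76862552 0.04440289 0.01      ]
[ 0.61016063 -0.13928943] (array([ 539.9, -208.5,   31.3]), -1.2536) (array([ 539.9, -208.5,  205.3]), -1.2536)
```

Request:
{"name": "apply_moves", "arguments": {"increments": [45,-17,-4,-0.1,1,90,-35,-8,-0.2,1,135,-52,-12,-0.3,1,180,-70,-16,-0.4,1,225,-87,-20,-0.5,1,270,-104,-20,-0.6,1,300,-116,-20,-0.7,1,300,-116,-20,-0.8,1]}}

```text
time: 2.95
eef_pos: [0.412, -0.2968, 0.2513]
eef_rot: [-2.665, -1.663, -0.003]
contact_force: [-0.2, 0.6, 0.3]
opening: 0.0852
```

Run:
```python
from plant import bot
from tool import *
p,R,s=cur(bot);print(s["time"],p,s["qpos"],s["contact_force"]);print(R.round(3))
t=bot.snapshot("side");cv2.imwrite("pics/side1.png",t["img"][:,:,::-1])
g=[.61016,-.13929]
print(inc(bot,[*g,.25],1.5593+np.pi/2))
```

```text
2.95 [ 0.41201202 -0.29678925  0.25132973] [-7.57422036e-01  8.60122999e-03  9.88919465e-02  1.66078048e+00
  1.65926579e-03  1.26830107e+00] [-0.18199088  0.58095759  0.28616371]
[[ 0.439  0.898  0.001]
 [ 0.898 -0.439  0.001]
 [ 0.001  0.001 -1.   ]]
(array([230. , 109.6,   1.3]), -0.4425)
```

View pics/side1.png

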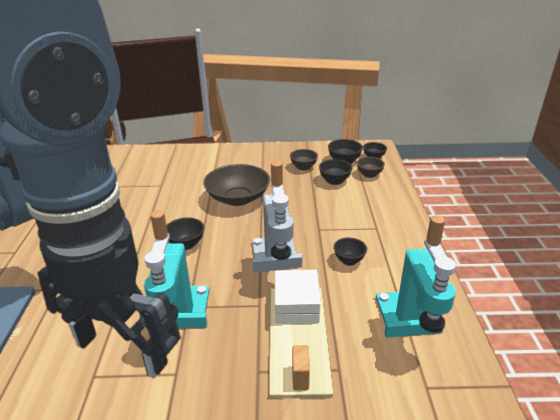

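Request:
{"name": "apply_moves", "arguments": {"increments": [38,18,0,-0.075,1,76,36,0,-0.15,1,114,54,0,-0.225,1,152,72,0,-0.3,1,190,90,0,-0.375,1,230,110,0,-0.4425,1,230,110,0,-0.4425,1,230,110,0,-0.4425,1]}}

```text
time: 3.8
eef_pos: [0.6106, -0.1393, 0.2503]
eef_rot: [-2.234, -2.207, 0.002]
contact_force: [0.0, 0.1, -0.3]
opening: 0.0852
```

Run:
```python
from plant import bot
from tool import *
p,R,s=cur(bot);print(s["time"],p,s["qpos"],s["contact_force"]);print(R.round(3))
t=bot.snapshot("side");cv2.imwrite("pics/side2.png",t["img"][:,:,::-1])
g=[.61016,-.13929]
print(inc(bot,[*g,.026],1.5593+np.pi/2))
D=[(.04875,.09756,np.hypot(.15794,.50002),.2301),(.0086,.09889,np.hypot(.41201,.29679),.25133),(s["qpos"][1],s["qpos"][2],np.hypot(*p[:2]),p[2])]
# r=r0+L2 sin q2 + L3 cos(q3-q2) ; z=z0+L2 cos q2+ L3 sin(q3-q2)
A=[];b=[]
for q2,q3,r,z in D:
    e=q3-q2
    A+= [[1,0,np.sin(q2),np.cos(q2),np.cos(e),-np.sin(e)],[0,1,np.cos(q2),-np.sin(q2),np.sin(e),np.cos(e)]];b+=[r,z]
print(np.array(D)); x,res,rk,sv=np.linalg.lstsq(np.array(A),np.array(b),rcond=None);print(x,rk,sv)
```

```text
3.8 [ 0.61056649 -0.13933494  0.25030396] [-3.31154976e-01  3.32760570e-01  4.63710458e-01  1.70355878e+00
 -4.68431295e-04  1.25159554e+00] [ 0.00775871  0.09921475 -0.30892069]
[[ 0.012  1.    -0.002]
 [ 1.    -0.012  0.   ]
 [ 0.    -0.002 -1.   ]]
(array([  0.9,   0.3, 225. ]), -0.0016)
[[0.04875    0.09756    0.52437109 0.2301    ]
 [0.0086     0.09889    0.50777608 0.25133   ]
 [0.33276057 0.46371046 0.62626326 0.25030396]]
[ 0.00393786 -0.17146662  0.37961186  0.00147228  0.50096461 -0.00196721] 6 [2.99141673 2.99141673 0.22568259 0.22568259 0.02221023 0.02221023]
```

View pics/side2.png

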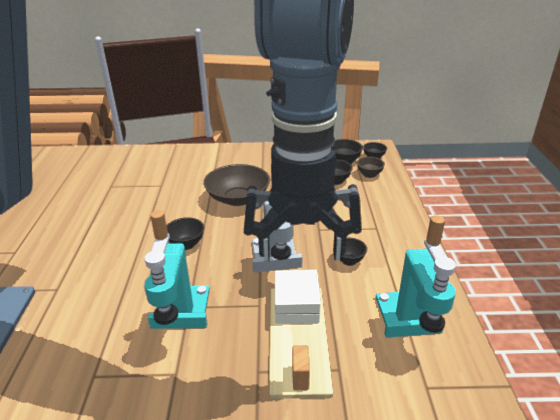

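Request:
{"name": "apply_moves", "arguments": {"increments": [1,0,40,0,1,1,0,80,0,1,1,0,120,0,1,1,0,155,0,1,1,0,185,0,1,1,0,210,0,1,1,0,224,0,1,1,0,224,0,1]}}

```text
time: 4.65
eef_pos: [0.6071, -0.1397, 0.0249]
eef_rot: [-2.235, -2.201, 0.005]
contact_force: [-0.6, -0.8, 0.2]
opening: 0.0857
```

Run:
```python
from plant import bot
from tool import *
p,R,s=cur(bot);print(s["time"],p,s["qpos"],s["contact_force"])
for n in ["side","top"]:
    t=bot.snapshot(n);cv2.imwrite(f"pics/{n}3.png",t["img"][:,:,::-1])
print(inc(bot,[.61016,-.13929,.026],1.5593+np.pi/2))
```

```text
4.65 [ 0.60712047 -0.13968324  0.02490697] [-3.33325518e-01  3.56574595e-01  4.27131490e-02  1.26251391e+00
 -8.02073195e-04  1.25303161e+00] [-0.55516876 -0.77097426  0.19749965]
(array([0.8, 0.1, 2.4]), -0.0031)
```

View pics/side3.png

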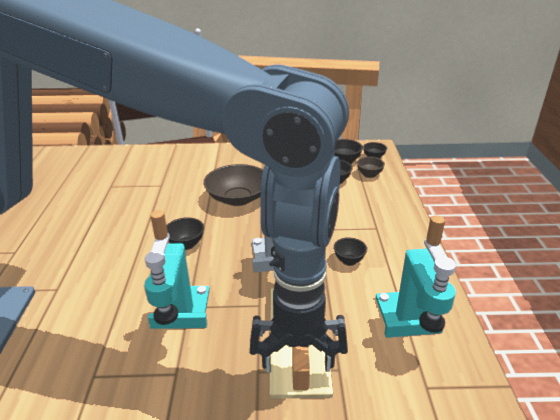

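View pics/top3.png

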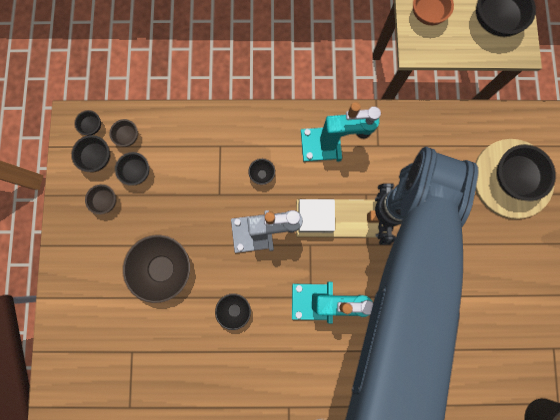

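Request:
{"name": "apply_moves", "arguments": {"increments": [1,0,0,0,-1,1,0,0,0,-1,1,0,0,0,-1,1,0,0,0,-1,1,0,0,0,-1,1,0,0,0,-1,1,0,0,0,-1,1,0,0,0,-1]}}

```text
time: 5.55
eef_pos: [0.6109, -0.1392, 0.0293]
eef_rot: [2.236, 2.203, 0.001]
contact_force: [0.0, 0.7, 4.6]
opening: 0.0253
```

Run:
```python
from plant import bot
from tool import *
from model import *
p,R,s=cur(bot);print(s["time"],p,s["qpos"],s["contact_force"],s["ft_torque"],s["opening"]);print(R.round(4))
t=bot.snapshot("top");overlay(t,"pics/top4.png",(220,160,420,280),4,[((.612,.0207,1.5593),BOARD,(0,0,255))])
```

```text
5.55 [ 0.61086467 -0.13924031  0.0293123 ] [-3.30857396e-01  3.53746583e-01  4.81610740e-02  1.26265083e+00
 -4.65064607e-04  1.25447973e+00] [0.00529907 0.65933817 4.63059409] [ 0.06489586 -0.01609202 -0.07365037] 0.02532541881953057
[[ 0.0145  0.9999  0.0023]
 [ 0.9999 -0.0145 -0.0013]
 [-0.0012  0.0023 -1.    ]]
```

View pics/top4.png

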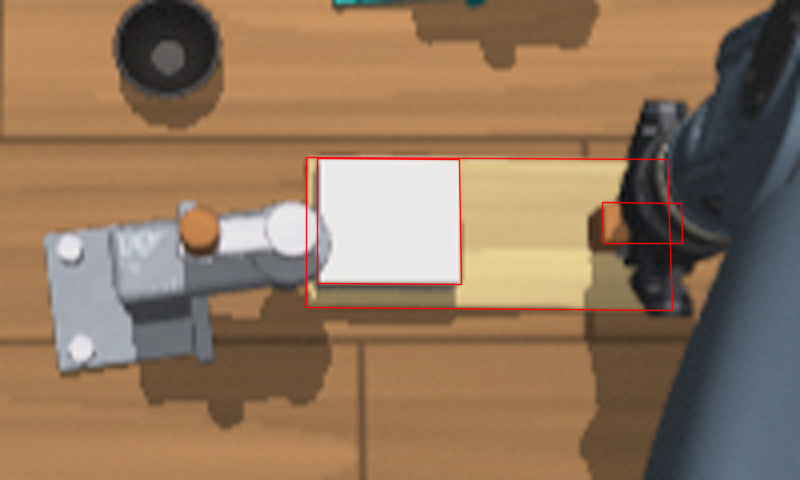

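Run:
```python
from plant import bot
from tool import *
th=np.radians(96.68);u=np.array([np.cos(th),np.sin(th)])
for d in (-.19,-.165,-.16):
    g=np.array([.5838,.0888])+d*u
    print(d,g,inc(bot,[*g,.0293],th+np.pi/2))
```

```text
-0.19 [ 0.60590157 -0.09991015] (array([39.2, -5.6, -0. ]), -0.131)
-0.165 [ 0.60299347 -0.07507987] (array([64. , -8.8, -0.1]), -0.131)
-0.16 [ 0.60241185 -0.07011381] (array([69. , -9.5, -0.1]), -0.131)
```

Request:
{"name": "apply_moves", "arguments": {"increments": [5,-1,-0.5,-0.025,-1,10,-2,-0.5,-0.05,-1,15,-3,-0.5,-0.075,-1,20,-4,-0.5,-0.1,-1,27,-5,-0.5,-0.12,-1,34,-5.5,-0.5,-0.131,-1,39,-5.5,-0.5,-0.131,-1,39,-5.5,-0.5,-0.131,-1,39,-5.5,-0.5,-0.131,-1]}}

```text
time: 6.5
eef_pos: [0.6051, -0.0985, 0.0293]
eef_rot: [-2.086, -2.348, -0.002]
contact_force: [-1.3, 2.5, 0.5]
opening: 0.0251
```

Run:
```python
from plant import bot
from tool import *
from model import *
p,R,s=cur(bot);print(s["time"],p,s["contact_force"],s["ft_torque"],s["opening"]);print(R.round(4))
th=np.arctan2(R[1,0],R[0,0]);print(np.degrees(th))
u=np.array([np.cos(th),np.sin(th)]);o=p[:2]+.16*u
it=[((*o,th),BOARD,(0,0,255)),((.5838,.0888,np.radians(96.68)),CLAMP,(0,255,0))]
t=bot.snapshot("top");overlay(t,"pics/top5.png",(220,160,420,280),4,it)
t=bot.snapshot("side");overlay(t,"pics/side5.png",(220,150,380,400),2.4,it)
```

```text
6.5 [ 0.60506052 -0.09847235  0.02934662] [-1.25943825  2.51085164  0.46806493] [0.27454972 0.08580109 0.01126053] 0.02506681065130234
[[-1.176e-01  9.931e-01  4.000e-04]
 [ 9.931e-01  1.176e-01  1.500e-03]
 [ 1.400e-03  6.000e-04 -1.000e+00]]
96.7520065791669
```

View pics/top5.png

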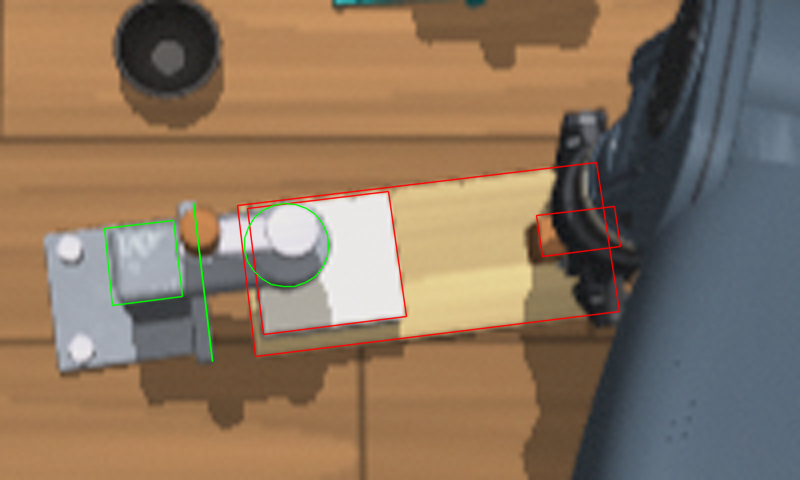

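View pics/side5.png

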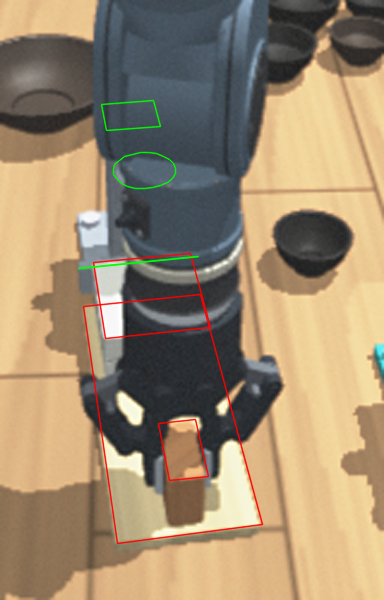

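Request:
{"name": "apply_moves", "arguments": {"increments": [6,0,0,0,-1,12,0.5,0,0,-1,18,0.5,0,0,-1,23,0.5,0,0,-1,25,0.5,0,0,-1,25,0.5,0,0,-1,25,0.5,0,0,-1]}}

```text
time: 7.3
eef_pos: [0.6027, -0.073, 0.0293]
eef_rot: [-2.085, -2.348, -0.004]
contact_force: [-0.4, 0.5, -0.6]
opening: 0.0252
```

```bash
cat > chk.py <<'E'
from plant import bot
from tool import *
p,R,s=cur(bot);th=np.arctan2(R[1,0],R[0,0]);u=np.array([np.cos(th),np.sin(th)]);o=p[:2]+.16*u
c=np.radians(96.68);rel=o-[.5838,.0888]
print("t",s["time"],"p",p.round(4),"yaw",np.degrees(th).round(2),"board in clamp mm",(1000*rel@[np.cos(c),np.sin(c)]).round(1),(1000*rel@[-np.sin(c),np.cos(c)]).round(1))
f=np.array(s["contact_force"]);print("F tool axes",(R.T@f).round(1),"tq",np.round(s["ft_torque"],2))
E
python3 chk.py
```

```text
t 7.3 p [ 0.6027 -0.073   0.0293] yaw 96.78 board in clamp mm -2.9 0.3
F tool axes [ 0.6 -0.3  0.6] tq [-0.22 -0.22 -0.07]
```

Creep the last millimetres, watching the force.

Request:
{"name": "apply_moves", "arguments": {"increments": [1,0,0,0,-1,2,0,0,0,-1,3,0,0,0,-1,3,0,0,0,-1]}}

```text
time: 7.7
eef_pos: [0.6028, -0.0721, 0.0296]
eef_rot: [2.086, 2.347, 0.0]
contact_force: [1.1, -5.6, -1.8]
opening: 0.0254
```

```bash
python3 chk.py
```

```text
t 7.7 p [ 0.6028 -0.0721  0.0296] yaw 96.74 board in clamp mm -2.0 -0.0
F tool axes [-5.7  0.4  1.8] tq [-1.34 -0.26  0.18]
```

Request:
{"name": "apply_moves", "arguments": {"increments": [2,0,0,0,-1,4,0,0,0,-1,4,0,0,0,-1]}}

```text
time: 8.0
eef_pos: [0.6033, -0.0718, 0.0307]
eef_rot: [2.082, 2.341, -0.007]
contact_force: [0.8, -9.3, 0.1]
opening: 0.0253
```

```bash
python3 chk.py;  python3 - <<'E'
from plant import bot
from tool import *
from model import *
p,R,s=cur(bot)
th=np.arctan2(R[1,0],R[0,0]);u=np.array([np.cos(th),np.sin(th)]);o=p[:2]+.16*u
it=[((*o,th),BOARD,(0,0,255)),((.5838,.0888,np.radians(96.68)),CLAMP,(0,255,0))]
t=bot.snapshot("top");overlay(t,"pics/top6.png",(220,160,420,280),4,[]);overlay(t,"pics/top6o.png",(220,160,420,280),4,it)
E
```

```text
t 8.0 p [ 0.6033 -0.0718  0.0307] yaw 96.71 board in clamp mm -1.8 -0.6
F tool axes [-9.3 -0.3 -0. ] tq [-1.86 -0.12  0.43]
```

View pics/top6.png

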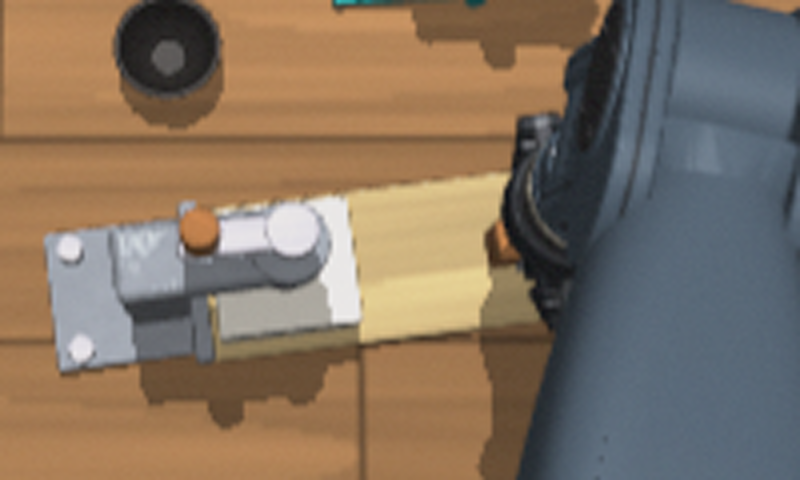

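View pics/top6o.png

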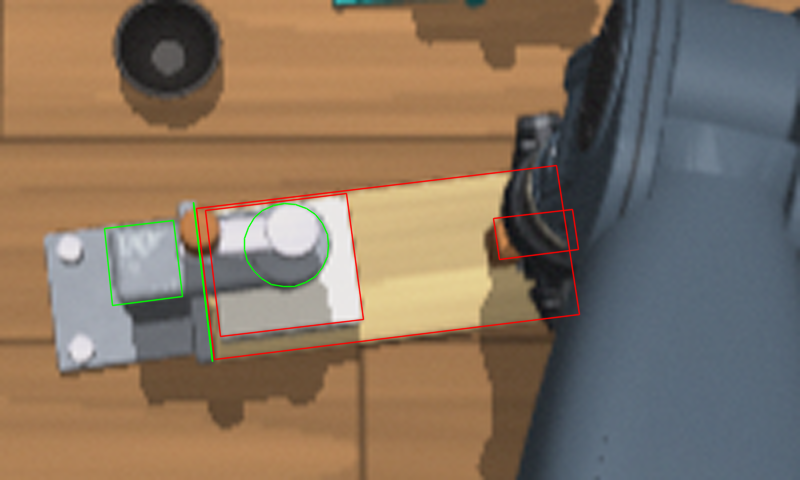

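Request:
{"name": "apply_moves", "arguments": {"increments": [0.3,0,0,0,-1,0.3,0,0,0,-1,0.3,0,0,0,0,0.3,0,0,0,0.5,0.3,0,0,0,1,0.3,0,0,0,1,0.3,0,0,0,1]}}

```text
time: 8.75
eef_pos: [0.6033, -0.0712, 0.0308]
eef_rot: [2.082, 2.342, -0.006]
contact_force: [0.1, 0.5, 0.0]
opening: 0.0849
```

```bash
python3 chk.py;  python3 - <<'E'
from plant import bot
from model import *
it=[((.5838,.0888,np.radians(96.68)),CLAMP,(0,255,0)),((.5838,.0888,np.radians(96.68)),BOARD,(0,0,255))]
t=bot.snapshot("top");overlay(t,"pics/top7o.png",(220,160,420,280),4,it)
E
```

```text
t 8.75 p [ 0.6033 -0.0712  0.0308] yaw 96.72 board in clamp mm -1.2 -0.7
F tool axes [ 0.5  0.2 -0. ] tq [ 0.02 -0.03 -0.01]
```

View pics/top7o.png

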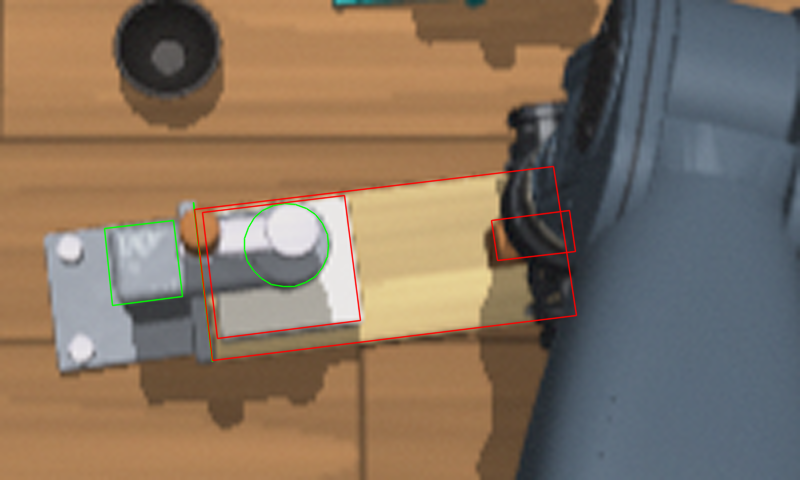

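Request:
{"name": "apply_moves", "arguments": {"increments": [0,0,-20,0,1,0,0,-50,0,1,0,0,-90,0,1,0,0,-130,0,1,0,0,-170,0,1,0,0,-210,0,1,0,0,-250,0,1,0,0,-280,0,1,0,0,-280,0,1]}}

```text
time: 9.7
eef_pos: [0.6041, -0.0693, 0.3172]
eef_rot: [2.076, 2.335, 0.002]
contact_force: [0.3, 0.7, 0.3]
opening: 0.0853
```

```bash
python3 chk.py;  python3 - <<'E'
from plant import bot
from model import *
it=[((.5838,.0888,np.radians(96.68)),CLAMP,(0,255,0)),((.5838,.0888,np.radians(96.68)),BOARD,(0,0,255))]
t=bot.snapshot("top");overlay(t,"pics/top8o.png",(220,160,420,280),4,it);overlay(t,"pics/top8.png",(220,160,420,280),4,[])
s=bot.snapshot("side");cv2.imwrite("pics/side8.png",s["img"][:,:,::-1])
for n in ["crank_knob","boss"]:
  for p,a in ((t,(270,214)),(s,(277,165))): print(n,near(bot,n,p,a,60))
E
```

```text
t 9.7 p [ 0.6041 -0.0693  0.3172] yaw 96.71 board in clamp mm 0.7 -1.7
F tool axes [ 0.7  0.4 -0.3] tq [-0.03  0.03 -0.01]
crank_knob (array([270.816, 216.006]), 0.4)
crank_knob (array([276.528, 164.22 ]), 0.71)
boss (array([291.48 , 223.482]), 0.88)
boss (array([280.784, 221.382]), 0.9)
```

View pics/top8o.png

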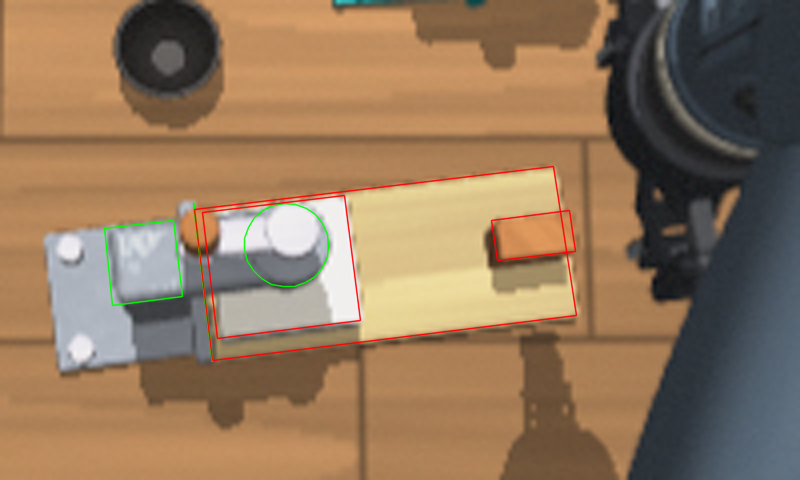

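View pics/side8.png

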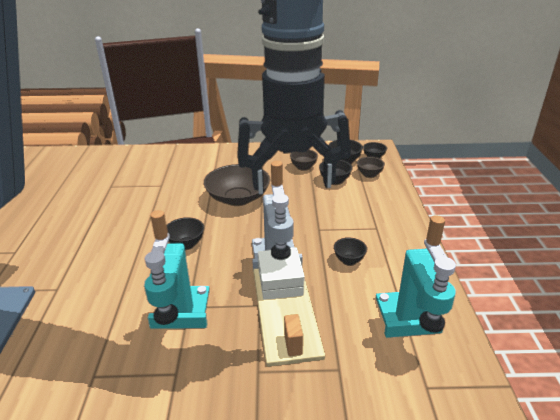

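```bash
cat > knob.py <<'E'
from model import *
def orange(p,c,r=22):
    x0,y0=int(c[0])-r,int(c[1])-r
    hsv=cv2.cvtColor(p["img"][y0:y0+2*r,x0:x0+2*r],cv2.COLOR_RGB2HSV)
    m=(hsv[...,1]>140)&(hsv[...,0]<15)&(hsv[...,2]>90)
    M=np.zeros(p["img"].shape[:2],bool);M[y0:y0+2*r,x0:x0+2*r]=m;return M
def hull(p,x,y,zt):
    P=np.concatenate([[(x+.011*np.cos(a),y+.011*np.sin(a),z) for a in np.linspace(0,6.28,40)] for z in (zt,zt-.045)])
    return cv2.convexHull(proj(p,P).astype(np.float32))[:,0]
def rend(p,x,y,zt):
    h=hull(p,x,y,zt);im=np.zeros((420*8,560*8),np.uint8)
    cv2.fillPoly(im,[np.round((h+.5)*8).astype(np.int32)],255)
    return cv2.resize(im,(560,420),interpolation=cv2.INTER_AREA)/255.
E
python3 - <<'E'
from plant import bot
from knob import *
t=bot.snapshot("top");s=bot.snapshot("side")
mt=orange(t,(270,216),14);ms=orange(s,(277,172),24)
print(mt.sum(),ms.sum())
for p,m,n,c in ((t,mt,"t",(250,196,290,236)),(s,ms,"s",(257,150,297,200))):
    x0,y0,x1,y1=c;a=p["img"][y0:y1,x0:x1,::-1].copy();b=a.copy();b[m[y0:y1,x0:x1]]=(255,0,255)
    cv2.imwrite(f"pics/kz{n}.png",cv2.resize(np.hstack([a,b]),None,fx=8,fy=8,interpolation=cv2.INTER_NEAREST))
from scipy.optimize import minimize
f=lambda q:((rend(t,*q)-mt)**2).sum()*0+((rend(s,*q)-ms)**2)[150:200,250:300].sum()+((rend(t,*q)-mt)**2)[195:240,245:295].sum()
best=min((minimize(f,[.580,.1400,z],method="Nelder-Mead",options=dict(initial_simplex=np.array([[.58,.14,z],[.583,.14,z],[.58,.143,z],[.58,.14,z+.004]]),xatol=1e-4,fatol=.1)) for z in (.24,.25,.256)),key=lambda r:r.fun)
print(best.x,best.fun, np.hypot(*(best.x[:2]-[.5838,.0888])))
E
```

```text
75 0
[0.58455207 0.13875859 0.24143889] 324.3066974240677 0.04996425485124481
```

View pics/kzt.png

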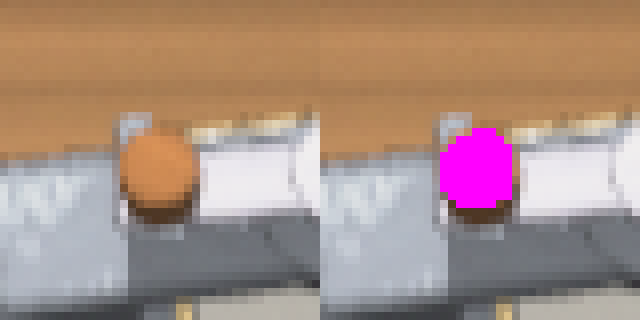

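View pics/kzs.png

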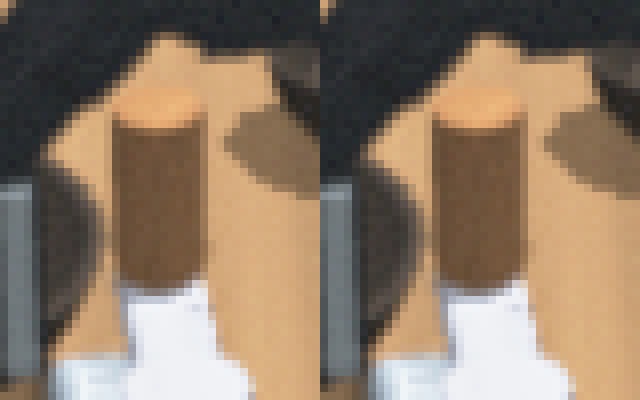

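Run:
```python
from plant import bot
from knob import *
t=bot.snapshot("top");s=bot.snapshot("side")
k=tri(t,(269.4,216.5),s,(276.4,163.0));print(k)
for z in (.235,.24,.245,.25,.255): print(z,at_z(t,(269.4,216.5),z).round(4),at_z(s,(276.4,163.0),z).round(4))
x,y,z=k[0];
for p,n,c in ((t,"t",(250,196,290,236)),(s,"s",(257,150,297,200))):
    im=cv2.resize(p["img"][c[1]:c[3],c[0]:c[2],::-1],None,fx=8,fy=8,interpolation=cv2.INTER_NEAREST)
    for zz in (z,z-.045):
        u=(proj(p,[(x+.011*np.cos(a),y+.011*np.sin(a),zz) for a in np.linspace(0,6.28,40)])-c[:2]+.5)*8
        cv2.polylines(im,[u.round().astype(np.int32)],True,(0,255,0))
    cv2.imwrite(f"pics/kf{n}.png",im)
```

```text
(array([0.58031074, 0.13651361, 0.25521927]), np.float64(0.0005638936101760533))
0.235 [0.5829 0.1368 0.235 ] [0.5808 0.1738 0.235 ]
0.24 [0.5822 0.1367 0.24  ] [0.5807 0.1646 0.24  ]
0.245 [0.5815 0.1367 0.245 ] [0.5807 0.1554 0.245 ]
0.25 [0.5808 0.1366 0.25  ] [0.5806 0.1462 0.25  ]
0.255 [0.5801 0.1365 0.255 ] [0.5806 0.137  0.255 ]
```

View pics/kft.png

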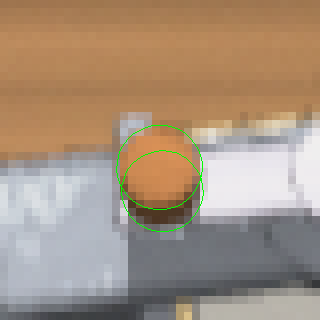

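View pics/kfs.png

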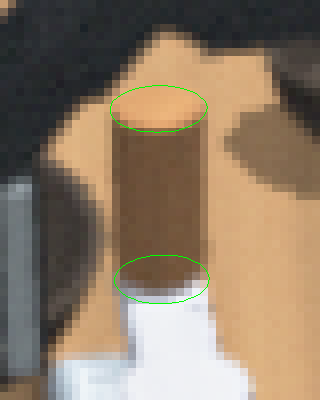

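Run:
```python
from plant import bot
from tool import *
print(inc(bot,[.580,.1365,.317]),inc(bot,[.580,.1365,.2185]))
```

```text
(array([206.5,   2.2,  -9. ]), 0.0) (array([207.3,   2.2,  89.5]), 0.0)
```

Run:
```python
from plant import bot
from tool import *
p,R,s=cur(bot);print(R.round(4),p,s["qpos"])
```

```text
[[-1.169e-01  9.931e-01  1.400e-03]
 [ 9.931e-01  1.169e-01 -7.700e-03]
 [-7.800e-03  5.000e-04 -1.000e+00]] [ 0.601932   -0.06890545  0.30958853] [-0.22086877  0.30828111  0.55397419  1.81342528 -0.00717382  1.23270889]
```

Request:
{"name": "apply_moves", "arguments": {"increments": [40,0,-2,0,1,80,1,-4,0,1,120,1,-6,0,1,160,2,-8,0,1,190,2,-9,0,1,206,2,-9,0,1,206,2,-9,0,1,206,2,-9,0,1,206,2,-9,0,1]}}

```text
time: 11.1
eef_pos: [0.5801, 0.1345, 0.3168]
eef_rot: [2.085, 2.341, -0.009]
contact_force: [0.1, -0.6, 0.1]
opening: 0.0854
```

Run:
```python
from plant import bot
from tool import *
s=bot.snapshot("side");
c=(180,80,380,230);cv2.imwrite("pics/side9.png",cv2.resize(s["img"][c[1]:c[3],c[0]:c[2],::-1],None,fx=4,fy=4))
p,R,st=cur(bot);print(R.round(4),p,st["qpos"])
print(inc(bot,[.580,.1365,.2185]))
```

```text
[[-1.149e-01  9.934e-01  1.200e-03]
 [ 9.933e-01  1.149e-01 -8.200e-03]
 [-8.300e-03  3.000e-04 -1.000e+00]] [0.58011118 0.13442531 0.31684435] [ 0.11955245  0.28752982  0.54335694  1.82637708 -0.0083186   1.57523391]
(array([ 2.9,  0.1, 98.3]), 0.0)
```

View pics/side9.png

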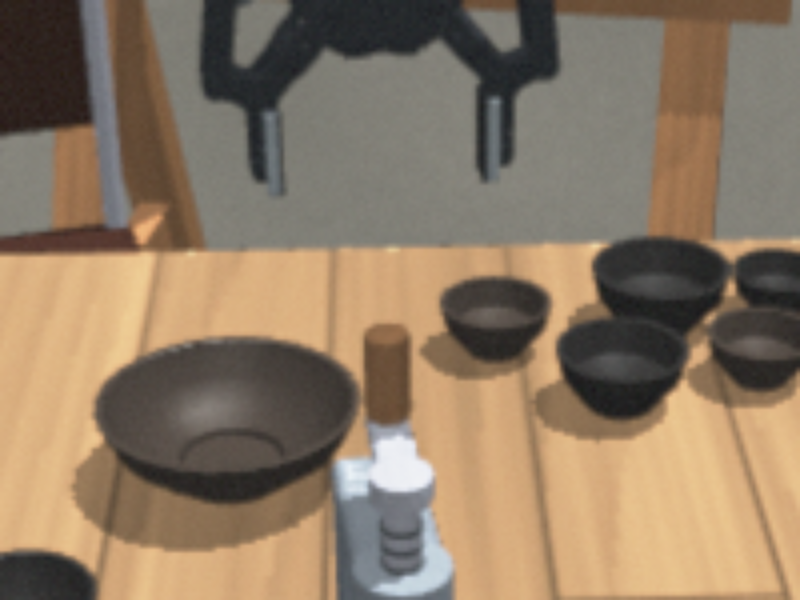

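Jaws are centred over the knob (finger mid ≈ column 380 vs knob 387 in the zoom). Descend.

Request:
{"name": "apply_moves", "arguments": {"increments": [2,0,25,0,1,2,0,50,0,1,2,0,70,0,1,2,0,85,0,1,2,0,95,0,1,2,0,98,0,1,2,0,98,0,1,2,0,98,0,1,2,0,98,0,1]}}

```text
time: 12.05
eef_pos: [0.5807, 0.1356, 0.2201]
eef_rot: [2.085, 2.34, -0.006]
contact_force: [-0.0, 0.8, 0.0]
opening: 0.0854
```

Run:
```python
from plant import bot
from tool import *
s=bot.snapshot("side");c=(180,80,380,230);cv2.imwrite("pics/side10.png",cv2.resize(s["img"][c[1]:c[3],c[0]:c[2],::-1],None,fx=4,fy=4))
s=bot.snapshot("top");c=(210,150,350,270);cv2.imwrite("pics/top10.png",cv2.resize(s["img"][c[1]:c[3],c[0]:c[2],::-1],None,fx=5,fy=5))
p,R,st=cur(bot);print(p,st["contact_force"])
```

```text
[0.58049551 0.13570447 0.21982527] [-0.09818844 -0.06707791  0.42841613]
```

View pics/side10.png

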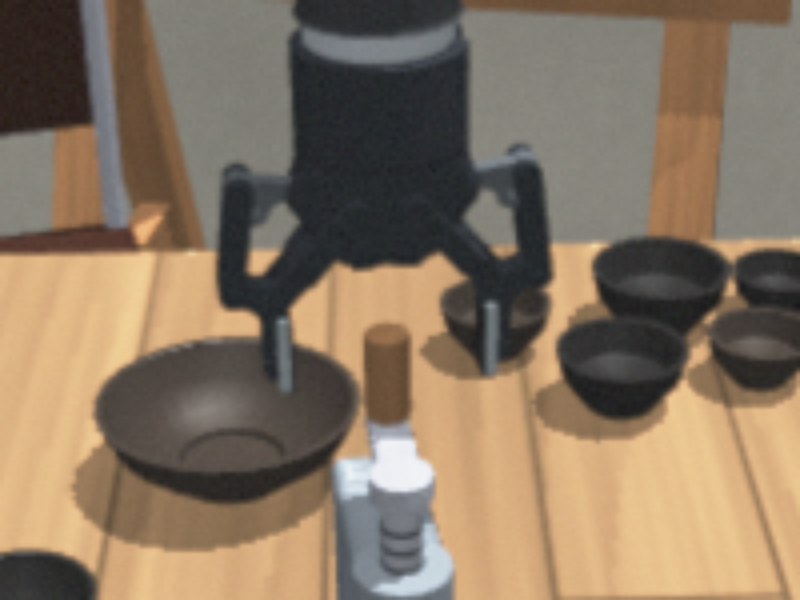

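View pics/top10.png

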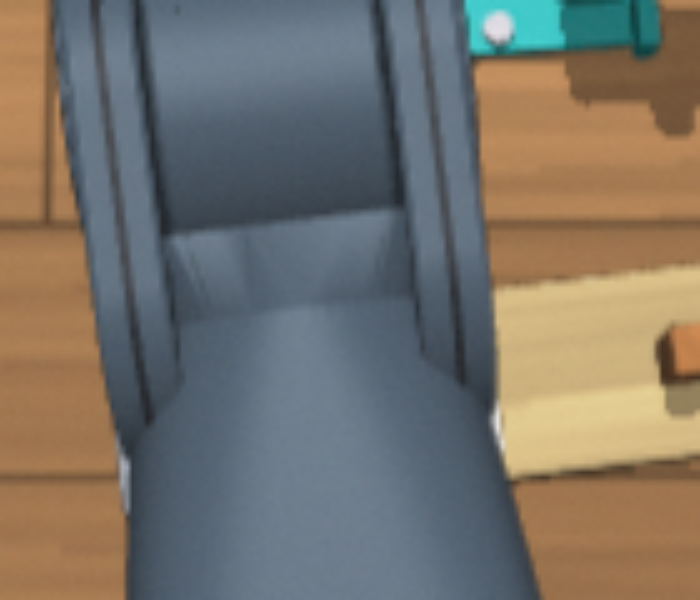

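Request:
{"name": "apply_moves", "arguments": {"increments": [1,0,0,0,-1,1,0,0,0,-1,1,0,0,0,-1,1,0,0,0,-1,1,0,0,0,-1,1,0,0,0,-1,1,0,0,0,-1,1,0,0,0,-1,1,0,0,0,-1]}}

```text
time: 13.05
eef_pos: [0.5809, 0.1368, 0.2201]
eef_rot: [2.084, 2.339, -0.005]
contact_force: [2.7, 0.6, 1.4]
opening: 0.0208
```

Run:
```python
from plant import bot
from tool import *
s=bot.snapshot("side");c=(180,80,380,230);cv2.imwrite("pics/side11.png",cv2.resize(s["img"][c[1]:c[3],c[0]:c[2],::-1],None,fx=4,fy=4))
p,R,st=cur(bot);print(p,R.round(4),st["contact_force"],st["opening"],st["ft_torque"])
```

```text
[0.58084629 0.13674183 0.22004049] [[-0.1149  0.9934  0.0041]
 [ 0.9933  0.1149 -0.0078]
 [-0.0082  0.0032 -1.    ]] [3.31760638 0.93190231 1.54831015] 0.02035298306027757 [ 0.11884506 -0.51042147  0.03674904]
```

View pics/side11.png

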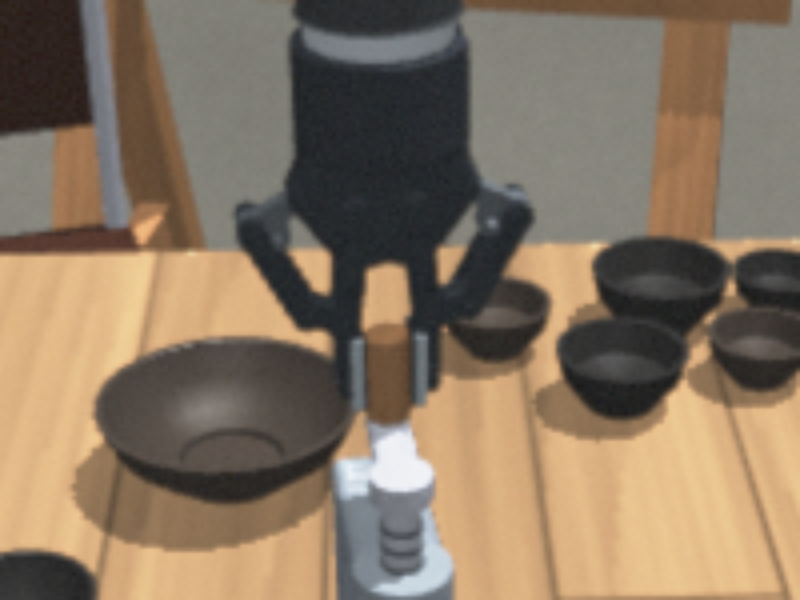

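Run:
```python
from plant import bot
from model import *
s=bot.snapshot("side");c=(235,200,325,310)
ims=[]
for h in (None,.07,.08,.09):
    im=cv2.resize(s["img"][c[1]:c[3],c[0]:c[2],::-1],None,fx=4.4,fy=4.4,interpolation=cv2.INTER_CUBIC)
    if h:
        draw(s,(.5837,.088,1.687),[CIRC(.02,h)],(0,255,0),im,c,4.4)
        draw(s,(.5837,.088,1.687),[BOARD[1]],(0,0,255),im,c,4.4)
    ims.append(im[:,:]);
cv2.imwrite("pics/pad.png",cv2.resize(np.vstack([np.hstack(ims[:2]),np.hstack(ims[2:])])[:],(640,780))[:600] if 0 else cv2.resize(np.hstack(ims[:3]),None,fx=.66,fy=.66))
```

```text
(no output)
```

View pics/pad.png

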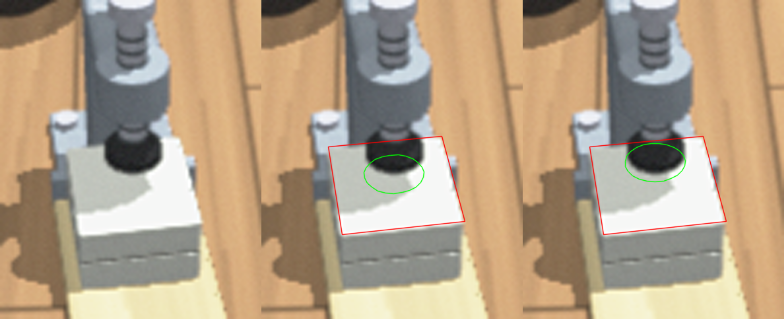

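```bash
cat > wind.py <<'E'
import sys
from plant import bot
from tool import *
A=np.array([float(sys.argv[1]),float(sys.argv[2])]);angs=eval(sys.argv[3])
p,R,s=cur(bot)
r=p[:2]-A;a0=np.arctan2(r[1],r[0]);f=np.array(s["contact_force"])
tan=np.array([np.sin(a0),-np.cos(a0)]);rad=np.array([np.cos(a0),np.sin(a0)])
print("t",s["time"],"p",p.round(4),"ang",np.degrees(a0).round(2),"r",(1000*np.hypot(*r)).round(1),"Ftan(resist) %.2f Frad %.2f Fz %.2f"%(-f[:2]@tan,f[:2]@rad,f[2]),"tilt",R[:,2].round(4),"op",round(s["opening"],4))
out=[]
for d in angs:
    a=a0-np.radians(d)
    q=np.append(A+.05*np.array([np.cos(a),np.sin(a)]),p[2]-.024*d/360)
    out.append((R.T@(q-p)*1000).round(1).tolist()+[0,-1])
print([x for o in out for x in o])
E
python3 wind.py .5836 .0871 "[5*i for i in range(1,21)]"
```

```text
t 13.15 p [0.5809 0.1368 0.2201] ang 93.13 r 49.8 Ftan(resist) -3.25 Frad 0.47 Fz 0.25 tilt [ 0.0042 -0.0078 -1.    ] op 0.0204
[-0.2, 4.4, 0.3, 0, -1, -1.0, 8.6, 0.7, 0, -1, -2.2, 12.8, 1.1, 0, -1, -3.8, 16.9, 1.4, 0, -1, -5.7, 20.8, 1.8, 0, -1, -7.9, 24.6, 2.1, 0, -1, -10.5, 28.1, 2.5, 0, -1, -13.4, 31.4, 2.9, 0, -1, -16.5, 34.4, 3.3, 0, -1, -19.9, 37.2, 3.6, 0, -1, -23.5, 39.6, 4.0, 0, -1, -27.3, 41.7, 4.4, 0, -1, -31.3, 43.5, 4.7, 0, -1, -35.4, 44.9, 5.1, 0, -1, -39.6, 46.0, 5.5, 0, -1, -43.9, 46.6, 5.8, 0, -1, -48.3, 46.9, 6.2, 0, -1, -52.6, 46.9, 6.6, 0, -1, -57.0, 46.4, 7.0, 0, -1, -61.3, 45.6, 7.3, 0, -1]
```

Request:
{"name": "apply_moves", "arguments": {"increments": [-0.2,4.4,0.3,0,-1,-1.0,8.6,0.7,0,-1,-2.2,12.8,1.1,0,-1,-3.8,16.9,1.4,0,-1,-5.7,20.8,1.8,0,-1,-7.9,24.6,2.1,0,-1,-10.5,28.1,2.5,0,-1,-13.4,31.4,2.9,0,-1,-16.5,34.4,3.3,0,-1]}}

```text
time: 14.05
eef_pos: [0.6137, 0.1284, 0.2174]
eef_rot: [-2.085, -2.347, 0.002]
contact_force: [-6.3, 9.0, 4.6]
opening: 0.0207
```

```bash
python3 wind.py .5836 .0871 "[5*i for i in range(1,19)]"
python3 - <<'E'
from plant import bot
import cv2
s=bot.snapshot("side");c=(180,80,380,230);cv2.imwrite("pics/side12.png",cv2.resize(s["img"][c[1]:c[3],c[0]:c[2],::-1],None,fx=4,fy=4))
E
```

```text
t 14.05 p [0.6137 0.1284 0.2174] ang 53.89 r 51.1 Ftan(resist) 10.45 Frad 3.57 Fz 4.62 tilt [-2.1e-03  1.0e-04 -1.0e+00] op 0.0207
[-3.9, 2.3, 0.3, 0, -1, -7.3, 5.1, 0.7, 0, -1, -10.9, 7.5, 1.0, 0, -1, -14.7, 9.7, 1.3, 0, -1, -18.6, 11.5, 1.6, 0, -1, -22.8, 13.0, 2.0, 0, -1, -27.0, 14.1, 2.3, 0, -1, -31.3, 14.8, 2.6, 0, -1, -35.6, 15.2, 3.0, 0, -1, -40.0, 15.1, 3.3, 0, -1, -44.3, 14.7, 3.6, 0, -1, -48.6, 13.9, 4.0, 0, -1, -52.8, 12.8, 4.3, 0, -1, -56.9, 11.3, 4.6, 0, -1, -60.9, 9.4, 5.0, 0, -1, -64.6, 7.2, 5.3, 0, -1, -68.2, 4.7, 5.6, 0, -1, -71.5, 1.8, 6.0, 0, -1]
```

View pics/side12.png

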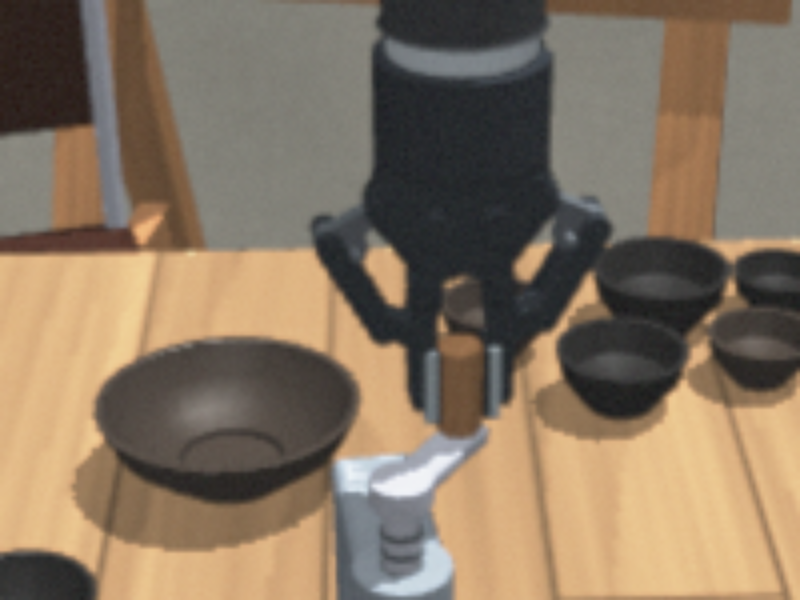

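```bash
python3 wind.py .5842 .0879 "[5*i for i in range(1,20)]"
```

```text
t 14.1 p [0.6144 0.128  0.2173] ang 52.97 r 50.2 Ftan(resist) 8.69 Frad 3.16 Fz 5.12 tilt [-1.2e-03 -2.0e-04 -1.0e+00] op 0.0206
[-3.3, 2.9, 0.3, 0, -1, -6.7, 5.6, 0.7, 0, -1, -10.3, 8.0, 1.0, 0, -1, -14.2, 10.1, 1.3, 0, -1, -18.2, 11.9, 1.7, 0, -1, -22.3, 13.3, 2.0, 0, -1, -26.5, 14.3, 2.3, 0, -1, -30.8, 15.0, 2.7, 0, -1, -35.2, 15.2, 3.0, 0, -1, -39.6, 15.1, 3.3, 0, -1, -43.9, 14.7, 3.7, 0, -1, -48.2, 13.8, 4.0, 0, -1, -52.4, 12.6, 4.3, 0, -1, -56.4, 11.0, 4.7, 0, -1, -60.3, 9.1, 5.0, 0, -1, -64.1, 6.8, 5.3, 0, -1, -67.6, 4.2, 5.7, 0, -1, -70.9, 1.4, 6.0, 0, -1, -73.9, -1.8, 6.3, 0, -1]
```

Request:
{"name": "apply_moves", "arguments": {"increments": [-3.3,2.9,0.3,0,-1,-6.7,5.6,0.7,0,-1,-10.3,8.0,1.0,0,-1,-14.2,10.1,1.3,0,-1,-18.2,11.9,1.7,0,-1,-22.3,13.3,2.0,0,-1,-26.5,14.3,2.3,0,-1,-30.8,15.0,2.7,0,-1,-35.2,15.2,3.0,0,-1,-39.6,15.1,3.3,0,-1,-43.9,14.7,3.7,0,-1,-48.2,13.8,4.0,0,-1,-52.4,12.6,4.3,0,-1,-56.4,11.0,4.7,0,-1,-60.3,9.1,5.0,0,-1,-64.1,6.8,5.3,0,-1,-67.6,4.2,5.7,0,-1,-70.9,1.4,6.0,0,-1,-73.9,-1.8,6.3,0,-1]}}

```text
time: 16.0
eef_pos: [0.6251, 0.0564, 0.2112]
eef_rot: [2.083, 2.348, 0.012]
contact_force: [11.6, 4.5, -2.5]
opening: 0.0207
```

```bash
python3 wind.py .5842 .0879 "[5*i for i in range(1,20)]"
```

```text
t 16.0 p [0.6251 0.0564 0.2112] ang -37.56 r 51.6 Ftan(resist) 10.68 Frad 6.44 Fz -2.54 tilt [ 0.007   0.0039 -1.    ] op 0.0207
[-1.8, -4.4, 0.3, 0, -1, -4.5, -7.8, 0.6, 0, -1, -6.9, -11.5, 0.9, 0, -1, -9.0, -15.3, 1.2, 0, -1, -10.7, -19.3, 1.5, 0, -1, -12.0, -23.5, 1.8, 0, -1, -13.0, -27.7, 2.1, 0, -1, -13.6, -32.0, 2.4, 0, -1, -13.9, -36.4, 2.7, 0, -1, -13.7, -40.8, 3.0, 0, -1, -13.2, -45.1, 3.3, 0, -1, -12.3, -49.4, 3.6, 0, -1, -11.0, -53.5, 3.9, 0, -1, -9.4, -57.6, 4.2, 0, -1, -7.5, -61.5, 4.5, 0, -1, -5.2, -65.2, 4.8, 0, -1, -2.5, -68.7, 5.2, 0, -1, 0.4, -71.9, 5.5, 0, -1, 3.6, -74.9, 5.8, 0, -1]
```

```bash
python3 - <<'E'
import numpy as np
from scipy.optimize import least_squares
P=np.array([(.5809,.1368),(.6140,.1282),(.6251,.0564)])
r=least_squares(lambda c:np.hypot(*(P-c).T)-.05,[.584,.088],x_scale=.01);print(r.x,r.fun*1000)
E
python3 wind.py .5848 .0870 "[5*i for i in range(1,21)]"
```

```text
[0.58559784 0.08703652] [-0.01526659  0.01114819 -0.00982801]
t 16.0 p [0.6251 0.0564 0.2112] ang -37.16 r 50.6 Ftan(resist) 10.63 Frad 6.52 Fz -2.54 tilt [ 0.007   0.0039 -1.    ] op 0.0207
[-2.6, -3.6, 0.3, 0, -1, -5.3, -7.0, 0.6, 0, -1, -7.7, -10.7, 0.9, 0, -1, -9.8, -14.5, 1.2, 0, -1, -11.5, -18.5, 1.5, 0, -1, -12.9, -22.6, 1.8, 0, -1, -13.9, -26.9, 2.1, 0, -1, -14.6, -31.2, 2.4, 0, -1, -14.8, -35.6, 2.7, 0, -1, -14.7, -39.9, 3.0, 0, -1, -14.2, -44.3, 3.3, 0, -1, -13.4, -48.5, 3.6, 0, -1, -12.1, -52.7, 3.9, 0, -1, -10.5, -56.8, 4.2, 0, -1, -8.6, -60.7, 4.5, 0, -1, -6.3, -64.4, 4.8, 0, -1, -3.7, -67.9, 5.2, 0, -1, -0.8, -71.2, 5.5, 0, -1, 2.3, -74.2, 5.8, 0, -1, 5.7, -76.9, 6.1, 0, -1]
```

```bash
python3 wind.py .5855 .0870 "[5*i for i in range(1,21)]"
```

```text
t 16.0 p [0.6251 0.0564 0.2112] ang -37.65 r 50.1 Ftan(resist) 10.69 Frad 6.43 Fz -2.54 tilt [ 0.007   0.0039 -1.    ] op 0.0207
[-2.9, -3.2, 0.3, 0, -1, -5.6, -6.7, 0.6, 0, -1, -8.0, -10.3, 0.9, 0, -1, -10.0, -14.2, 1.2, 0, -1, -11.8, -18.2, 1.5, 0, -1, -13.1, -22.4, 1.8, 0, -1, -14.1, -26.6, 2.1, 0, -1, -14.7, -30.9, 2.4, 0, -1, -14.9, -35.3, 2.7, 0, -1, -14.8, -39.7, 3.0, 0, -1, -14.2, -44.0, 3.3, 0, -1, -13.3, -48.3, 3.6, 0, -1, -12.1, -52.4, 3.9, 0, -1, -10.4, -56.5, 4.2, 0, -1, -8.5, -60.4, 4.5, 0, -1, -6.2, -64.1, 4.8, 0, -1, -3.5, -67.6, 5.2, 0, -1, -0.6, -70.8, 5.5, 0, -1, 2.6, -73.8, 5.8, 0, -1, 6.0, -76.5, 6.1, 0, -1]
```

Request:
{"name": "apply_moves", "arguments": {"increments": [-2.9,-3.2,0.3,0,-1,-5.6,-6.7,0.6,0,-1,-8.0,-10.3,0.9,0,-1,-10.0,-14.2,1.2,0,-1,-11.8,-18.2,1.5,0,-1,-13.1,-22.4,1.8,0,-1,-14.1,-26.6,2.1,0,-1,-14.7,-30.9,2.4,0,-1,-14.9,-35.3,2.7,0,-1,-14.8,-39.7,3.0,0,-1,-14.2,-44.0,3.3,0,-1,-13.3,-48.3,3.6,0,-1,-12.1,-52.4,3.9,0,-1,-10.4,-56.5,4.2,0,-1,-8.5,-60.4,4.5,0,-1,-6.2,-64.1,4.8,0,-1,-3.5,-67.6,5.2,0,-1,-0.6,-70.8,5.5,0,-1]}}

```text
time: 17.8
eef_pos: [0.5583, 0.0454, 0.2055]
eef_rot: [2.079, 2.341, 0.014]
contact_force: [9.3, -3.4, -1.4]
opening: 0.0204
```

```bash
python3 wind.py .5855 .0870 "[5*i for i in range(1,15)]"
```

```text
t 17.8 p [0.5583 0.0454 0.2055] ang -123.2 r 49.8 Ftan(resist) 9.68 Frad -2.24 Fz -1.37 tilt [ 1.380e-02 -6.000e-04 -9.999e-01] op 0.0204
[2.8, -3.4, 0.3, 0, -1, 6.0, -6.3, 0.6, 0, -1, 9.4, -9.0, 0.9, 0, -1, 13.1, -11.3, 1.1, 0, -1, 17.0, -13.4, 1.4, 0, -1, 21.0, -15.0, 1.7, 0, -1, 25.2, -16.4, 2.1, 0, -1, 29.4, -17.3, 2.4, 0, -1, 33.7, -17.9, 2.7, 0, -1, 38.1, -18.1, 3.0, 0, -1, 42.5, -17.9, 3.3, 0, -1, 46.8, -17.3, 3.7, 0, -1, 51.1, -16.4, 4.0, 0, -1, 55.2, -15.1, 4.3, 0, -1]
```

```bash
python3 - <<'E'
from plant import bot
from model import *
s=bot.snapshot("side");c=(215,180,345,310)
ims=[]
for h in (None,.07,.075):
    im=cv2.resize(s["img"][c[1]:c[3],c[0]:c[2],::-1],None,fx=4,fy=4,interpolation=cv2.INTER_CUBIC)
    if h: draw(s,(.5848,.0875,1.687),[CIRC(.02,h)],(0,255,0),im,c,4)
    ims.append(im[:,100:400])
cv2.imwrite("pics/pad2.png",cv2.resize(np.hstack(ims),None,fx=.85,fy=.85))
E
python3 wind.py .5855 .0870 "[5*i for i in range(1,15)]"
```

```text
t 17.85 p [0.5577 0.0458 0.2054] ang -124.04 r 49.7 Ftan(resist) 9.56 Frad -1.62 Fz -2.92 tilt [ 1.290e-02 -2.000e-04 -9.999e-01] op 0.0207
[2.8, -3.3, 0.3, 0, -1, 6.1, -6.2, 0.6, 0, -1, 9.6, -8.9, 0.9, 0, -1, 13.3, -11.2, 1.2, 0, -1, 17.2, -13.1, 1.5, 0, -1, 21.2, -14.7, 1.8, 0, -1, 25.4, -16.0, 2.1, 0, -1, 29.7, -16.9, 2.4, 0, -1, 34.0, -17.4, 2.7, 0, -1, 38.4, -17.5, 3.0, 0, -1, 42.7, -17.3, 3.4, 0, -1, 47.0, -16.6, 3.7, 0, -1, 51.3, -15.6, 4.0, 0, -1, 55.4, -14.3, 4.4, 0, -1]
```

View pics/pad2.png

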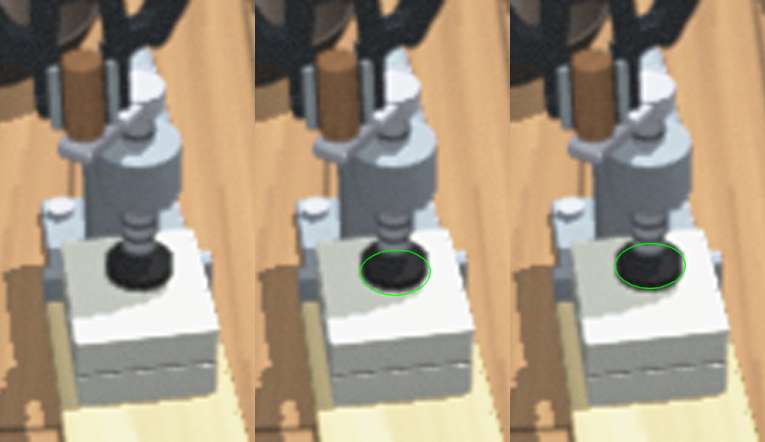

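Request:
{"name": "apply_moves", "arguments": {"increments": [2.8,-3.3,0.3,0,-1,6.1,-6.2,0.6,0,-1,9.6,-8.9,0.9,0,-1,13.3,-11.2,1.2,0,-1,17.2,-13.1,1.5,0,-1,21.2,-14.7,1.8,0,-1,25.4,-16.0,2.1,0,-1,29.7,-16.9,2.4,0,-1,34.0,-17.4,2.7,0,-1,38.4,-17.5,3.0,0,-1,42.7,-17.3,3.4,0,-1,47.0,-16.6,3.7,0,-1]}}

```text
time: 19.05
eef_pos: [0.5359, 0.086, 0.2017]
eef_rot: [2.079, 2.334, 0.001]
contact_force: [1.7, -9.8, 2.5]
opening: 0.0203
```

```bash
python3 wind.py .5855 .0870 "[3*i for i in range(1,15)]"
```

```text
t 19.05 p [0.5359 0.086  0.2017] ang -178.79 r 49.6 Ftan(resist) 9.79 Frad -1.52 Fz 2.45 tilt [ 0.013  -0.0104 -0.9999] op 0.0203
[2.6, -0.1, 0.2, 0, -1, 5.2, 0.4, 0.3, 0, -1, 7.8, 0.9, 0.5, 0, -1, 10.3, 1.7, 0.7, 0, -1, 12.8, 2.5, 0.9, 0, -1, 15.2, 3.5, 1.1, 0, -1, 17.6, 4.6, 1.2, 0, -1, 19.9, 5.8, 1.4, 0, -1, 22.1, 7.1, 1.6, 0, -1, 24.3, 8.6, 1.8, 0, -1, 26.4, 10.2, 2.0, 0, -1, 28.4, 11.9, 2.2, 0, -1, 30.3, 13.6, 2.4, 0, -1, 32.2, 15.5, 2.6, 0, -1]
```

Request:
{"name": "apply_moves", "arguments": {"increments": [2.6,-0.1,0.2,0,-1,5.2,0.4,0.3,0,-1,7.8,0.9,0.5,0,-1,10.3,1.7,0.7,0,-1,12.8,2.5,0.9,0,-1,15.2,3.5,1.1,0,-1,17.6,4.6,1.2,0,-1,19.9,5.8,1.4,0,-1,22.1,7.1,1.6,0,-1,24.3,8.6,1.8,0,-1]}}

```text
time: 20.05
eef_pos: [0.5401, 0.107, 0.2001]
eef_rot: [2.079, 2.329, -0.013]
contact_force: [-2.8, -9.1, 5.2]
opening: 0.0207
```

```bash
python3 wind.py .5855 .0870 "[3*i for i in range(1,11)]"
```

```text
t 20.05 p [0.5401 0.107  0.2001] ang 156.29 r 49.6 Ftan(resist) 9.44 Frad -1.07 Fz 5.23 tilt [ 0.0092 -0.0193 -0.9998] op 0.0207
[2.4, 1.1, 0.2, 0, -1, 4.6, 2.5, 0.3, 0, -1, 6.7, 4.1, 0.5, 0, -1, 8.6, 5.8, 0.7, 0, -1, 10.5, 7.6, 0.8, 0, -1, 12.3, 9.6, 1.0, 0, -1, 14.0, 11.5, 1.2, 0, -1, 15.6, 13.6, 1.4, 0, -1, 17.1, 15.8, 1.6, 0, -1, 18.5, 18.0, 1.8, 0, -1]
```

Request:
{"name": "apply_moves", "arguments": {"increments": [2.4,1.1,0.2,0,-1,4.6,2.5,0.3,0,-1,6.7,4.1,0.5,0,-1,8.6,5.8,0.7,0,-1,10.5,7.6,0.8,0,-1,12.3,9.6,1.0,0,-1,14.0,11.5,1.2,0,-1,15.6,13.6,1.4,0,-1]}}

```text
time: 20.85
eef_pos: [0.549, 0.1208, 0.1988]
eef_rot: [2.081, 2.327, -0.027]
contact_force: [-5.4, -7.0, 5.9]
opening: 0.0206
```

```bash
python3 wind.py .5855 .0870 "[3*i for i in range(1,11)]"
python3 - <<'E'
from plant import bot
from model import *
s=bot.snapshot("side");c=(215,180,345,310)
ims=[]
for h in (None,.062,.067):
    im=cv2.resize(s["img"][c[1]:c[3],c[0]:c[2],::-1],None,fx=4,fy=4,interpolation=cv2.INTER_CUBIC)
    if h: draw(s,(.5848,.0875,1.687),[CIRC(.02,h)],(0,255,0),im,c,4)
    ims.append(im[:,100:400])
cv2.imwrite("pics/pad3.png",cv2.resize(np.hstack(ims),None,fx=.85,fy=.85))
E
```

```text
t 20.85 p [0.549  0.1208 0.1988] ang 137.2 r 49.7 Ftan(resist) 8.83 Frad -0.79 Fz 5.95 tilt [ 0.003  -0.026  -0.9997] op 0.0206
[1.9, 1.8, 0.2, 0, -1, 3.5, 3.9, 0.3, 0, -1, 4.9, 6.1, 0.5, 0, -1, 6.2, 8.4, 0.6, 0, -1, 7.4, 10.7, 0.8, 0, -1, 8.5, 13.1, 1.0, 0, -1, 9.5, 15.5, 1.2, 0, -1, 10.3, 18.0, 1.3, 0, -1, 11.0, 20.5, 1.5, 0, -1, 11.6, 23.1, 1.7, 0, -1]
```

View pics/pad3.png

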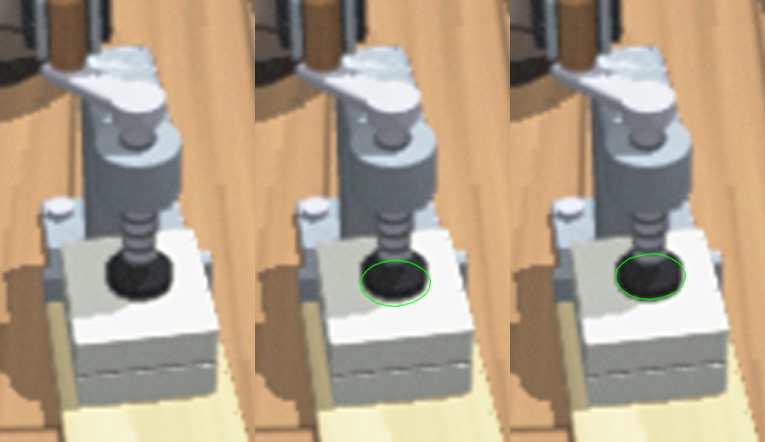

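Request:
{"name": "apply_moves", "arguments": {"increments": [1.9,1.8,0.2,0,-1,3.5,3.9,0.3,0,-1,4.9,6.1,0.5,0,-1,6.2,8.4,0.6,0,-1,7.4,10.7,0.8,0,-1,8.5,13.1,1.0,0,-1,9.5,15.5,1.2,0,-1,10.3,18.0,1.3,0,-1]}}

```text
time: 21.7
eef_pos: [0.5625, 0.1311, 0.1975]
eef_rot: [2.084, 2.328, -0.039]
contact_force: [-8.1, -4.8, 6.0]
opening: 0.0205
```

```bash
python3 wind.py .5855 .0870 "[3*i for i in range(1,11)]"
```

```text
t 21.7 p [0.5625 0.1311 0.1975] ang 117.52 r 49.8 Ftan(resist) 9.46 Frad -0.52 Fz 6.04 tilt [-0.0043 -0.03   -0.9995] op 0.0205
[1.1, 2.4, 0.1, 0, -1, 1.9, 4.9, 0.3, 0, -1, 2.5, 7.4, 0.5, 0, -1, 3.0, 10.0, 0.6, 0, -1, 3.3, 12.6, 0.8, 0, -1, 3.5, 15.2, 1.0, 0, -1, 3.6, 17.8, 1.2, 0, -1, 3.6, 20.5, 1.3, 0, -1, 3.4, 23.1, 1.5, 0, -1, 3.1, 25.7, 1.7, 0, -1]
```

Request:
{"name": "apply_moves", "arguments": {"increments": [1.1,2.4,0,0,-1,1.9,4.9,0,0,-1,2.5,7.4,0,0,-1,3.0,10.0,0.1,0,-1,3.3,12.6,0.3,0,-1,3.5,15.2,0.5,0,-1,3.6,17.8,0.7,0,-1]}}

```text
time: 22.4
eef_pos: [0.5757, 0.1359, 0.1964]
eef_rot: [2.088, 2.332, -0.051]
contact_force: [-10.1, -2.6, 5.2]
opening: 0.0207
```

```bash
python3 wind.py .5855 .0870 "[3*i for i in range(1,11)]"
```

```text
t 22.4 p [0.5757 0.1359 0.1964] ang 101.37 r 49.9 Ftan(resist) 10.38 Frad -0.58 Fz 5.22 tilt [-0.0134 -0.0315 -0.9994] op 0.0207
[0.3, 2.6, 0.1, 0, -1, 0.3, 5.2, 0.3, 0, -1, 0.2, 7.8, 0.5, 0, -1, -0.0, 10.5, 0.6, 0, -1, -0.4, 13.0, 0.8, 0, -1, -0.9, 15.6, 1.0, 0, -1, -1.6, 18.2, 1.1, 0, -1, -2.3, 20.7, 1.3, 0, -1, -3.3, 23.1, 1.5, 0, -1, -4.3, 25.5, 1.7, 0, -1]
```

Request:
{"name": "apply_moves", "arguments": {"increments": [0.3,2.6,0,0,-1,0.3,5.2,0,0,-1,0.2,7.8,0.2,0,-1,0,10.5,0.4,0,-1,-0.4,13.0,0.5,0,-1]}}

```text
time: 22.9
eef_pos: [0.5841, 0.1369, 0.1958]
eef_rot: [2.092, 2.338, -0.061]
contact_force: [-11.1, -2.1, 6.1]
opening: 0.0207
```

```bash
python3 wind.py .5855 .0870 "[3*i for i in range(1,11)]"
```

```text
t 22.9 p [0.5841 0.1369 0.1958] ang 91.64 r 49.9 Ftan(resist) 11.13 Frad -1.80 Fz 6.09 tilt [-0.0231 -0.0314 -0.9992] op 0.0207
[-0.2, 2.6, 0.1, 0, -1, -0.6, 5.2, 0.3, 0, -1, -1.2, 7.8, 0.4, 0, -1, -1.9, 10.3, 0.6, 0, -1, -2.7, 12.8, 0.7, 0, -1, -3.6, 15.2, 0.9, 0, -1, -4.7, 17.6, 1.1, 0, -1, -5.9, 20.0, 1.2, 0, -1, -7.2, 22.2, 1.4, 0, -1, -8.6, 24.4, 1.6, 0, -1]
```

Request:
{"name": "apply_moves", "arguments": {"increments": [-0.2,2.6,-0.5,0,-1,-0.6,5.2,-0.5,0,-1,-1.2,7.8,-0.3,0,-1,-1.9,10.3,0,0,-1]}}

```text
time: 23.3
eef_pos: [0.5892, 0.1368, 0.1956]
eef_rot: [-2.09, -2.337, 0.071]
contact_force: [-14.0, 0.1, 6.3]
opening: 0.0203
```

```bash
python3 wind.py .5855 .0870 "[3*i for i in range(1,9)]"
python3 - <<'E'
from plant import bot
from model import *
s=bot.snapshot("side");c=(215,180,345,310)
ims=[]
for h in (None,.06,.065):
    im=cv2.resize(s["img"][c[1]:c[3],c[0]:c[2],::-1],None,fx=4,fy=4,interpolation=cv2.INTER_CUBIC)
    if h: draw(s,(.5848,.0875,1.687),[CIRC(.02,h)],(0,255,0),im,c,4)
    ims.append(im[:,100:400])
cv2.imwrite("pics/pad4.png",cv2.resize(np.hstack(ims),None,fx=.85,fy=.85))
print(bot.state()["contact_force"])
E
```

```text
t 23.3 p [0.5892 0.1368 0.1956] ang 85.8 r 49.9 Ftan(resist) 13.98 Frad -0.97 Fz 6.33 tilt [-0.0347 -0.0301 -0.9989] op 0.0203
[-0.5, 2.6, 0.1, 0, -1, -1.2, 5.1, 0.2, 0, -1, -2.0, 7.6, 0.4, 0, -1, -2.9, 10.1, 0.5, 0, -1, -4.0, 12.4, 0.6, 0, -1, -5.2, 14.8, 0.8, 0, -1, -6.5, 17.1, 0.9, 0, -1, -7.9, 19.3, 1.1, 0, -1]
[-13.25017657   0.47190351   4.52296046]
```

View pics/pad4.png

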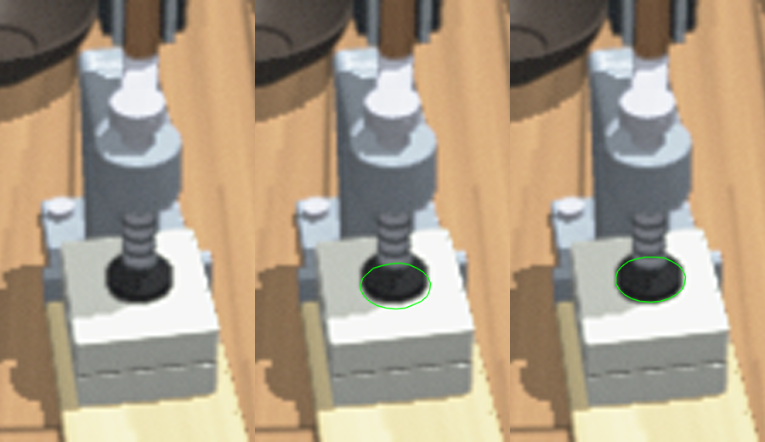

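Request:
{"name": "apply_moves", "arguments": {"increments": [-0.5,2.6,-0.5,0,-1,-1.2,5.1,-0.5,0,-1,-2.0,7.6,-0.4,0,-1,-2.9,10.1,-0.2,0,-1]}}

```text
time: 23.75
eef_pos: [0.5937, 0.1363, 0.1952]
eef_rot: [-2.081, -2.33, 0.082]
contact_force: [-15.9, 1.7, 5.4]
opening: 0.0207
```

```bash
python3 wind.py .5855 .0870 "[2*i for i in range(1,9)]"
```

```text
t 23.75 p [0.5937 0.1363 0.1952] ang 80.55 r 50.0 Ftan(resist) 16.00 Frad -0.90 Fz 5.38 tilt [-0.0473 -0.0278 -0.9985] op 0.0207
[-0.5, 1.7, 0.1, 0, -1, -1.1, 3.3, 0.1, 0, -1, -1.7, 5.0, 0.2, 0, -1, -2.4, 6.6, 0.3, 0, -1, -3.1, 8.2, 0.3, 0, -1, -3.9, 9.7, 0.4, 0, -1, -4.8, 11.3, 0.5, 0, -1, -5.7, 12.8, 0.6, 0, -1]
```

Request:
{"name": "apply_moves", "arguments": {"increments": [-0.8,2.5,-0.4,0,-1,-1.7,5.0,-0.5,0,-1,-2.4,6.8,-0.5,0,-1]}}

```text
time: 24.05
eef_pos: [0.5948, 0.1362, 0.1952]
eef_rot: [-2.071, -2.323, 0.092]
contact_force: [-16.4, 2.2, 4.0]
opening: 0.0205
```

```bash
python3 wind.py .5855 .0870 "[2]"
```

```text
t 24.05 p [0.5948 0.1362 0.1952] ang 79.29 r 50.0 Ftan(resist) 16.50 Frad -0.90 Fz 3.97 tilt [-0.0602 -0.0253 -0.9979] op 0.0205
[-0.6, 1.6, 0.0, 0, -1]
```

Request:
{"name": "apply_moves", "arguments": {"increments": [0,0,0,0,-1,0,0,0,0,-1,0,0,0,0,0,0,0,0,0,0.6,0,0,0,0,1,0,0,0,0,1,0,0,0,0,1,0,0,0,0,1]}}

```text
time: 24.85
eef_pos: [0.5949, 0.1362, 0.1952]
eef_rot: [-2.071, -2.323, 0.092]
contact_force: [-0.5, -1.0, -0.7]
opening: 0.0854
```

```bash
python3 wind.py .5855 .0870 "[2]"
python3 - <<'E'
from plant import bot
import cv2
s=bot.snapshot("side");c=(180,100,380,250);cv2.imwrite("pics/side20.png",cv2.resize(s["img"][c[1]:c[3],c[0]:c[2],::-1],None,fx=4,fy=4))
E
```

```text
t 24.85 p [0.5949 0.1362 0.1952] ang 79.23 r 50.0 Ftan(resist) 0.26 Frad -1.03 Fz -0.67 tilt [-0.0602 -0.0252 -0.9979] op 0.0854
[-0.6, 1.6, 0.0, 0, -1]
```

View pics/side20.png

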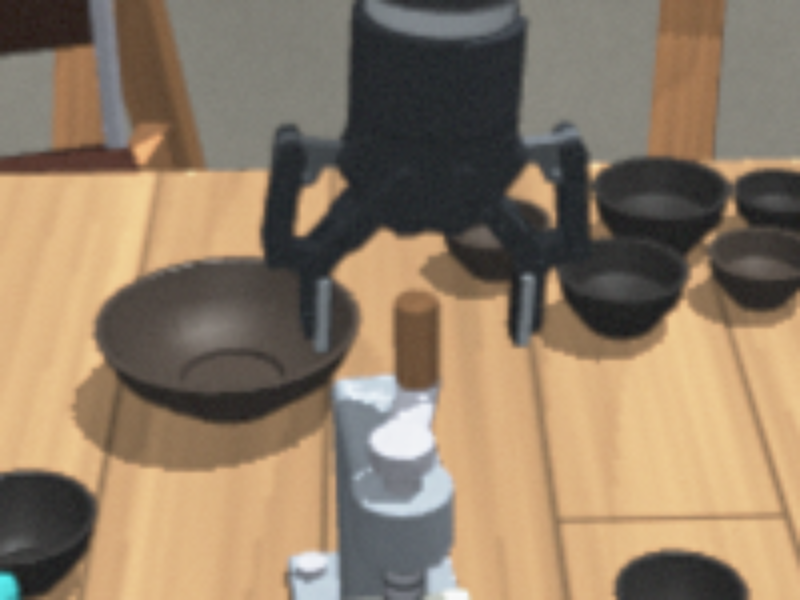

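Clear of the knob (both fingers ~25 mm away from it). Rise straight up.

Request:
{"name": "apply_moves", "arguments": {"increments": [0,0,-15,0,1,0,0,-40,0,1,0,0,-70,0,1,0,0,-100,0,1,0,0,-130,0,1,0,0,-150,0,1,0,0,-150,0,1,-50,0,-150,0,1,-100,0,-150,0,1,-150,0,-150,0,1,-200,0,-150,0,1,-250,0,-150,0,1,-290,0,-150,0,1,-300,0,-150,0,1,-300,0,-150,0,1,-300,0,-150,0,1]}}

```text
time: 26.5
eef_pos: [0.6382, -0.157, 0.3496]
eef_rot: [-2.069, -2.322, 0.091]
contact_force: [-0.4, -0.6, 0.3]
opening: 0.0849
```

Run:
```python
from plant import bot
from model import *
st=bot.state();print(st["time"],st["eef_pos"],st["contact_force"])
A=(.5845,.0875,np.radians(96.68))
t=bot.snapshot("top");s=bot.snapshot("side")
cv2.imwrite("pics/top21.png",t["img"][:,:,::-1])
overlay(t,"pics/top21z.png",(220,160,420,280),4,[(A,BOARD,(0,0,255))]);overlay(s,"pics/side21.png",(180,120,380,370),2.4,[(A,BOARD,(0,0,255))])
for n,a,b in (("bowl_b",(263,175),(349,264)),("bowl_a",(233,313),(186,247)),("basin",(163,270),(241,198))):
    print(n,near(bot,n,t,a),near(bot,n,s,b))
```

```text
26.5 [ 0.63819002 -0.15697874  0.34956566] [-0.36068622 -0.57177844  0.26629256]
bowl_b (array([260.176, 172.998]), 0.65) (array([349.776, 257.586]), 0.86)
bowl_a (array([235.2  , 310.212]), 0.61) (array([187.712, 247.59 ]), 0.61)
basin (array([161.112, 270.816]), 0.63) (array([240.52 , 197.904]), 0.67)
```

View pics/top21z.png

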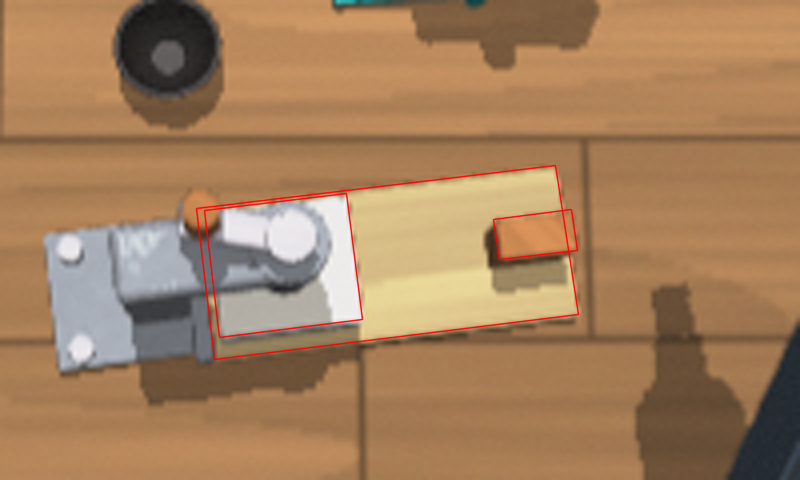

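View pics/side21.png

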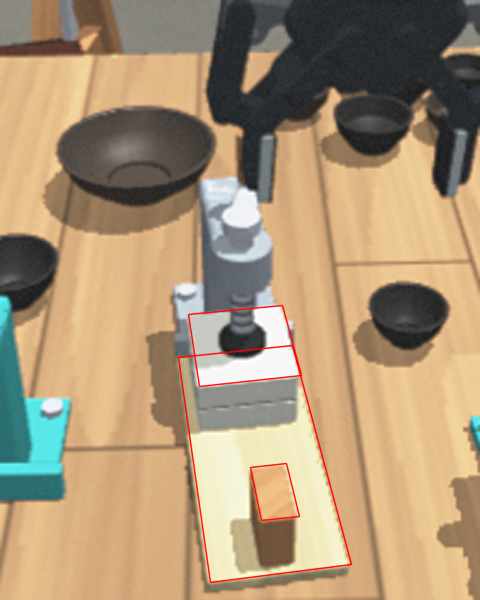

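View pics/top21.png

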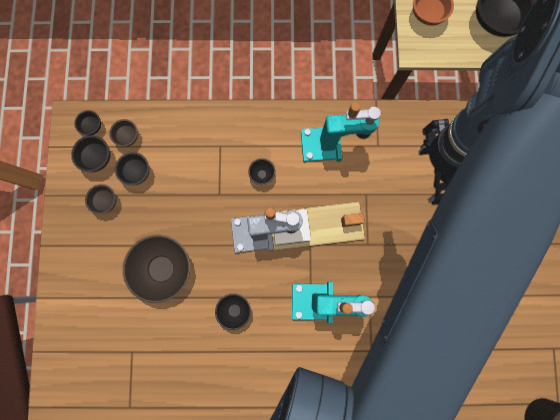

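Run:
```python
from plant import bot
print(bot.finish_job())
```

```text
the job is handed in; nothing more can be done
None
```

The mould is clamped in the grey clamp and the job is handed in after about 26.6 s on the robot's clock, well under the 72 s limit. No verdict was reported.

- **Board:** I gripped it by its block, turned it about 7° to the clamp's axis and slid it to the back stop. At the stop the push force rose from 5.7 to 9.3 N with almost no further travel. The last pictures show the board square and its end at the stop. It lies within about 1–2 mm of the modelled home pose, which is about what the camera calibration allows.
- **Crank:** I wound it clockwise about 374°. It ran free at 8.8–10.7 N, and from contact the resistance rose at the expected rate to 16.5 N. That is about 6–7 N more than free, which puts the pad force at roughly 80–90 N, inside the 45–130 N range. The pad force itself was not measured directly.
- **Release:** After letting go, the crank stayed where it was and the pad sits on the mould. The gripper is clear of everything. The bowls and basin were detected where they started, to within the detector's 2–3 pixel scatter.

**Disagreements:**
- The screw axis found from the camera images was 1–2 mm off the one fitted from the crank's circle, so I used the fitted one for winding.
- The tool ended tilted by about 3.7° from pushing against resistance, which did not affect the grip or the release.

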